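# Clip the pen lamp in and hold a slide flush on the sloped stage

### The arm

A 6-joint arm with a two-finger parallel gripper is mounted at the origin on the work surface. World frame = base frame: x ahead of the robot, y to its left, z up, the work surface at z = 0. Lengths are in m, angles in rad, forces in N, time in s.
With the tool pointing down it reaches from about 0.35 to 0.975 m from the base axis. Payload 4.9 kg.
Tool frame: the origin (TCP) lies on the mounting face of the last link; the fingertips stand 173 mm ahead of it and the grasp point (between the pads) lies 155 mm ahead of it; x points along the fingers, z is the direction in which the jaws open and shut, and the axes are right-handed (so a half turn about x gives the same grasp; the last joint's range is limited). The gripper opens to 85 mm and grips with 20 to 120 N. Pads are 22 mm wide; open, the fingers measure 114 mm over their backs; the gripper's body (76 mm by 85 mm) begins 54 mm behind the grasp point. The pads swing forward as they close: fully open they stand 13 mm farther back than shut.
Start: joints at [-1.317, 0.053, 1.613, -0, 1.476, -0.119], TCP at [0.228, -0.582, 0.405] pointing down, gripper open.
Joint ranges: [-3.01, 3.01], [-1.01, 2.22], [0.06, 2.58], [-1.02, 4.17], [0.09, 2.62], [-3.14, 3.14]. Speed limits (rad/s): [2.57, 2.57, 3.14, 3.14, 3.14, 3.14].

### API

Orientations are given as a rotation vector (axis times angle).
In Python, from station import get_obs, get_image, get_calibration, finish_job, look_for, masks_of, tip_of gives the robot as it stands.
- The arm moves only by the tool carry_out, never from a script. Its argument "increments" is a list of rows, each a list of 3 entries, a list of its own where there are three numbers: the turn, a rotation vector about the world's x, y, z in units of 0.1 rad (1.0 is 0.1 rad), then the shift along the world's x, y, z in units of 20 mm (1.0 is 20 mm), then the opening, from 0 (shut) to 1 (fully open). A call has 1 to 8 rows; each row shifts and turns the pose as measured when the row begins; what a row does not reach is not made up. A row lasts 1/10 s, in which the tool goes at most 50 mm and 8.59 degrees, less where a joint would pass 70% of its speed; a pose out of reach is approached as far as the arm can. A call with a number of a shift or a turn outside -1 to 1 is refused whole. A call with a gripper value outside its range is refused whole. The fingers move at their own pace and stop on an object; "squeeze" is the grip in N (left out, the last holds). Time passes only in rows, so rows that do not move let the fingers close. It gives the time, the measured TCP pose, the force and the opening at its end, in the units of the state.
- get_obs(): the state, without advancing time (a new reading comes with each control period).
- get_image(name): name is "side" or "top" or "wrist"; returns (picture, depth): 480x640x3 uint8, blue, green, red; 480x640 float32, m along the optical axis (not along the pixel's ray), 0 where there is no reading.
- get_calibration(name): a dict with "fx", "fy", "cx", "cy" (pixels), "position" and "orientation" of the camera in the world. Camera axes: x right, y down, z forward; pixel columns grow to the right and rows downward; lengths in m; the calibration is good to about 2 mm. A picture is of the moment at which its call begins: read the wrist's pose just before it. get_calibration takes no time and is no camera call; for the wrist camera it gives the pose at the moment of the call.
- finish_job(): hands the job in, once; it reports no verdict.
Trained networks look in the newest picture that a camera, given by its name, has taken for a name from the list of things; names that differ only in an ending like _2 or _b are one class to them, and where a whole thing is asked for, a point or a joint stands for the part that bears it (a point fixed in the world has none). Each returns a list of dicts, best first, with "p" (0 to 1); they miss things now and then, are a little off and sometimes report something else, mostly with a low value. They report only what shows in the picture. A call takes as long as a camera call. They do not tell look-alikes from the thing itself.
- look_for(camera, query): "centre" ([column, row] in pixels, amid what is visible of it).
- masks_of(camera, query): "region" (480x640 bool, what is visible of it) and "centre" ([column, row] in pixels, amid what is visible of it).
- tip_of(camera, query): "centre" ([column, row] in pixels: a listed point, or the origin of a listed thing).
The state is a dict: "t": time; "q": joint angles; "dq": joint speeds; "effort": joint torques, N m; "tool_pos": TCP position; "tool_rot": TCP orientation; "contact_force": force on the tool from outside, world axes, zero at the start; "wrist_torque": the same for the moment, N m; "opening": finger opening in m.
Only numpy, scipy, OpenCV 4.12 (cv2) and the standard library are available. Lean on these libraries where they do the work, as an engineer would, in place of code of your own. Each camera call takes 0.05 s, during which the arm holds its last target.

### The job

Get the slide ready for inspection: first take the pen lamp from its rest, push it down past the sprung jaw until it sits fully home and centred in the fork clip, and let go of it. Then take the slide carrier by its upright grip, tilt it to match the sloped stage, lay it flush and centred over the dark window with its long side along the window's, and press until the sprung stage plate gives about halfway without bottoming out. Finish while still gripping the carrier and holding it pressed there; leave the stage's slope as it is set and the other things on the bench alone.

Things in the scene. Friction and masses are not known exactly. Their poses are not given: they have to be found in the camera images.
- pen_lamp: Pen-shaped lamp, a plain round aluminium rod 14 mm in diameter and 150 mm long with darker ends, 60 g. Origin at its middle, on its axis; its y axis runs along the rod, which end is which does not matter. It starts lying level in the rest, its axis 37 mm above the bench; grip it at its middle, where the rest leaves 74 mm free along the rod and 29 mm below the axis.
- rest: Fixed white rest for the pen lamp: foot 45 x 105 x 8 mm with two notched posts 10 mm thick at y = -42 and +42 mm, 40 mm high. Origin at the centre of its underside; y runs along the lamp as it starts.
- slide_carrier: Slide carrier: flat steel frame 34 (x) x 76 (y, long side) x 6 mm with two glass panes and an upright grey grip block in its middle, 26 (x) x 12 mm (y), from 6 to 42 mm above its underside; 90 g. Origin: centre of its underside, z out through the grip. Starts flat on the bench; pinch the grip across its 12 mm (along y), fingertips 4 mm above the frame. Either way round will do.
- clip_seat (a point): Where the lamp's axis must lie in the fork clip: its middle here, its length along y; 75 mm above the bench, 63 over the base plate. The clip opens upward: aluminium forks 12 mm thick at y = -42 and +42 mm, 72 mm free between them, slot 16 mm wide; back prongs (+x) with flared lips rise to 35 mm above this point. Enter straight down at x = 0. The lamp meets the jaw about 20 mm above the seat.
- jaw (a joint): Opening of the clip's sprung jaw, rad: 0 closed, at the start and again over the seated lamp; about 0.1 as it passes. Two grey plastic fingers on the -x side, outside the forks (y = -53 and +53 mm from clip_seat), rising 31 mm above clip_seat, with sloped noses that reach over the seat to x = -2 mm. The lamp going down pushes them aside (about 10 N or less); they snap back.
- stage_face (a point): Centre of the sprung stage plate's upper face and of its dark window (18 x 44 mm, flush). Plate: aluminium, 80 (x) x 110 (y) x 5 mm. z: outward normal; y: level, along the window's long side; x: up the slope. The face slopes down towards the robot. 86 to 90 mm above the bench, 175 mm along clip_seat's +y from it. Nothing beside the plate stands over 80 mm above the bench.
- cradle (a joint): Slope of the stage from level, rad, different each time (about 0.26 to 0.60). A tight hinge under the middle of the plate; it stays as set and must not be turned.
- stage_plate (a joint): How far the stage plate is pressed in against its spring, along its own normal, m: 0 free, 0.010 bottomed out, 0.005 halfway. About 1 N to start, then 1 N per mm, so about 6 N at halfway.
- cradle_edge (a point): Middle of the lower edge of the dark steel frame that carries the stage plate; tells whether the slope was disturbed.
- tube_rack: Bystander: white tube rack with capped tubes, 70 x 180 mm, 90 mm high. Origin at the centre of its underside.
- steel_pot: Bystander: round steel pot, 64 mm in diameter, 75 mm high. Origin at the centre of its underside.
- reagent_jar: Bystander: small amber glass jar, 52 mm in diameter, 70 mm high. Origin at the centre of its underside.
There are look-alikes about, which are no part of the job. Of the things that look like the pen_lamp, the largest one is meant.

How it is judged:
On the way, in this order (a step that is already met when the one before it is completed fails the run):
1. the pen lamp sits home in the fork clip, jaw closed over it, and is let go (x of pen_lamp in the frame of clip_seat between -0.003 and 0.003 m and y of pen_lamp in the frame of clip_seat between -0.016 and 0.016 m and z of pen_lamp in the frame of clip_seat between -0.003 and 0.003 m and angle between the y axis of pen_lamp and the y axis of clip_seat, either way round below 0.06 rad and value of joint jaw below 0.04 rad and contact force between the fingers and pen_lamp below 0.1 N), for 0.2 s.
2. the gripped slide carrier lies flush on the sloped stage and presses its plate in (x of slide_carrier in the frame of stage_face between -0.01 and 0.01 m and y of slide_carrier in the frame of stage_face between -0.018 and 0.018 m and z of slide_carrier in the frame of stage_face between -0.002 and 0.002 m and angle between the z axis of slide_carrier and the z axis of stage_face, either way round below 0.04 rad and angle between the y axis of slide_carrier and the y axis of stage_face, either way round below 0.12 rad and angle between slide_carrier's own z axis and vertical below 1 rad and value of joint stage_plate between 0.002 and 0.009 m and contact force between slide_carrier and stage_plate above 1.5 N and contact force between the fingers and slide_carrier above 3 N), for 0.3 s.
At the end, for the whole second after the job is handed in: Lamp in the clip (3 mm across and high, 16 mm along, 0.06 rad), jaw closed (<0.04 rad), let go. Carrier gripped (>3 N), still, on the stage face: tilt within 0.04 rad, long sides 0.12 rad, gap 2 mm, centred within 10 mm up and 18 mm along, pressing >1.5 N, plate in 2 to 9 mm (all of step 1 and all of step 2 and linear speed of slide_carrier below 0.02 m/s); the arm keeps its last pose, push and grip.
It fails at once if the stage's set slope is disturbed (its frame's edge moved over 4 mm) (distance of cradle_edge from where it was at the start of the episode above 0.004 m).
It fails at once if the tube rack is shoved over 25 mm or tipped (distance of tube_rack from where it was at the start of the episode above 0.025 m or angle between tube_rack's own z axis and vertical above 0.4 rad).
It fails at once if the steel pot is shoved over 25 mm or tipped (distance of steel_pot from where it was at the start of the episode above 0.025 m or angle between steel_pot's own z axis and vertical above 0.4 rad).
It fails at once if the reagent jar is shoved over 25 mm or tipped (distance of reagent_jar from where it was at the start of the episode above 0.025 m or angle between reagent_jar's own z axis and vertical above 0.4 rad).
It also fails if it takes over 58 s, if anything falls off the work surface, if the arm or the gripper's body presses on something with over 40 N, if the wrist force passes 120 N, or if a joint passes its speed limit or range.

## Working session

There is one attempt and no reset: what is moved stays moved. The work goes in short steps, Python scripts to look and compute and a tool call to move; the robot and the scene stay as the last step left them, time stands still between calls to the robot, and variables do not carry over. Pictures are saved under pics/ and viewed, and the job is handed in when it is done.

Besides the shell and the picture viewer there is one more tool, called after "Call:" by a JSON object that holds its "op" and its "data", one argument or row to a line. carry_out: Moves the arm, as the interface text tells. Shifts and turns lie within -1 to 1; 1 stands for 20 mm of shift or 0.1 rad of turn. Its arguments: {"type":"object","properties":{"increments":{"type":"array","items":{"type":"array"}},"squeeze":{"type":"number"}},"required":["increments"]}

```bash
ls; mkdir -p pics; python3 - <<'E'
from station import *
import cv2,numpy as np
print(get_obs())
for n in ("side","top","wrist"):
    im,d=get_image(n); cv2.imwrite(f"pics/{n}0.png",im); np.save(f"/tmp/{n}0.npy",d); c=get_calibration(n);print(n,c)
E
```

```text
pics
{'t': 0.0, 'q': array([-1.31699019e+00,  5.33389430e-02,  1.61429724e+00, -2.20272567e-05,
        1.47600627e+00, -1.18985909e-01]), 'dq': array([ 6.92561391e-05, -4.86379526e-04,  8.86554796e-04,  6.88699206e-04,
        6.95951880e-04,  1.03264342e-03]), 'effort': array([-1.12815364e-03, -3.93680334e+01, -3.70177174e+01, -3.07545424e-04,
        7.03406346e-03, -8.84938970e-06]), 'tool_pos': array([ 0.22757297, -0.58180226,  0.40347183]), 'tool_rot': array([ 0.93166448,  1.36440922, -0.92946606]), 'contact_force': array([-0.57437705,  0.22666405, -0.19804429]), 'wrist_torque': array([-0.01222602, -0.02938812, -0.02443177]), 'opening': 0.085490832040932}
side {'fx': 442.9601694901788, 'fy': 442.9601694901788, 'cx': 316.26253458374083, 'cy': 234.93761326297837, 'position': array([-0.01163053,  0.47247608,  0.79263438]), 'orientation': array([-1.08507299,  2.45500611, -0.98514719])}
top {'fx': 538.9753541059615, 'fy': 538.9753541059615, 'cx': 329.79422889808416, 'cy': 252.45539490728072, 'position': array([ 0.34055824, -0.01231384,  1.60288675]), 'orientation': array([-2.19160747,  2.17426916, -0.08408032])}
wrist {'fx': 345.9713532708008, 'fy': 345.9713532708008, 'cx': 317.75632125763485, 'cy': 245.15309640070055, 'position': array([ 0.29564697, -0.55601194,  0.37178246]), 'orientation': array([ 2.39339128, -1.63114267, -0.23946549])}
```

View pics/top0.png

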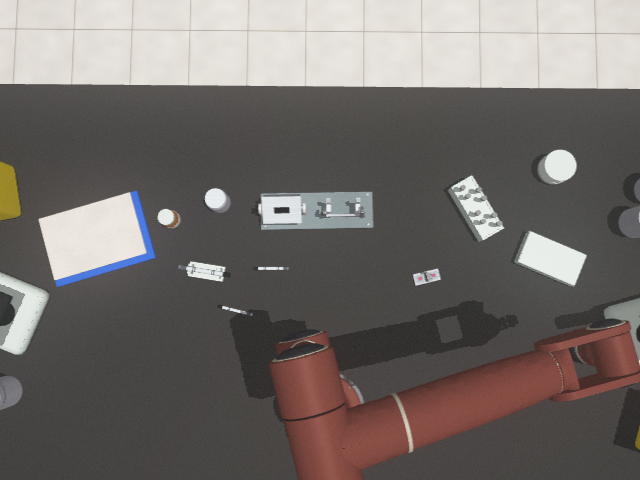

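View pics/side0.png

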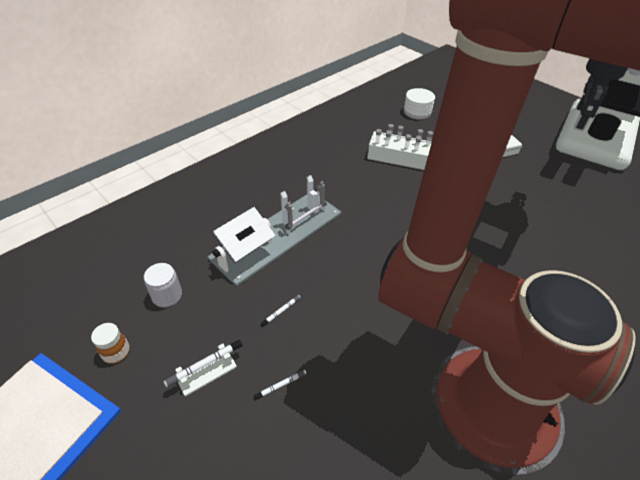

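View pics/wrist0.png

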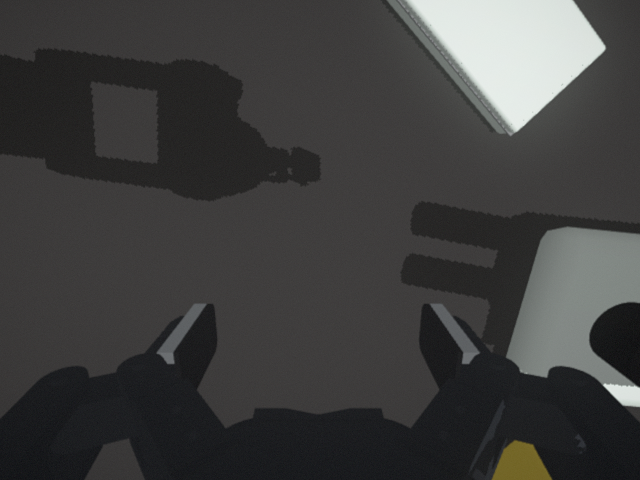

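```bash
cat > h.py <<'E'
from station import *
import cv2,numpy as np
from scipy.spatial.transform import Rotation as R
def pt(c,u,v,d):
    p=np.array([(u-c['cx'])/c['fx']*d,(v-c['cy'])/c['fy']*d,d])
    return R.from_rotvec(c['orientation']).apply(p)+c['position']
def cloud(c,d):
    v,u=np.mgrid[0:480,0:640]
    P=np.stack([(u-c['cx'])/c['fx']*d,(v-c['cy'])/c['fy']*d,d],-1)
    W=P.reshape(-1,3)@R.from_rotvec(c['orientation']).as_matrix().T+c['position']
    W=W.reshape(480,640,3); W[d<=0]=np.nan
    return W
def ray(c,u,v,z):
    r=R.from_rotvec(c['orientation']).apply([(u-c['cx'])/c['fx'],(v-c['cy'])/c['fy'],1])
    return c['position']+r*(z-c['position'][2])/r[2]
def proj(c,p):
    q=R.from_rotvec(c['orientation']).inv().apply(np.asarray(p)-c['position'])
    return np.stack([c['fx']*q[...,0]/q[...,2]+c['cx'],c['fy']*q[...,1]/q[...,2]+c['cy']],-1)
E
python3 - <<'E'
from h import *
im,d=get_image("top"); c=get_calibration("top"); W=cloud(c,d)
for q in ["pen_lamp","slide_carrier","clip_seat","stage_face","rest","tube_rack","steel_pot","reagent_jar"]:
    for r in tip_of("top",q)[:4]:
        u,v=r["centre"]; print(q,round(r["p"],2),np.round(r["centre"],1),np.round(ray(c,u,v,{"pen_lamp":.037,"clip_seat":.075,"stage_face":.088}.get(q,0)),4))
a=cv2.resize(im[180:330,160:400],None,fx=3.3,fy=3.3,interpolation=cv2.INTER_CUBIC); cv2.imwrite("pics/crop1.png",a)
for q in ["pen_lamp","slide_carrier","rest"]:
    for r in masks_of("top",q)[:4]:
        m=r["region"]; P=W[m]; ok=~np.isnan(P[:,0]); P=P[ok]
        v,u=np.nonzero(m); (cx,cy),(w,h),a=cv2.minAreaRect(np.stack([u,v],1).astype(np.float32))
        print(q,round(r["p"],2),np.round(r["centre"]),"box",round(w,1),round(h,1),round(a,1),"n",m.sum(),"z",np.round(np.percentile(P[:,2],[5,50,95]),3))
E
```

```text
pen_lamp 0.74 [199.7 271.3] [0.4022 0.3644 0.037 ]
pen_lamp 0.67 [234.6 311.4] [0.2871 0.2605 0.037 ]
pen_lamp 0.56 [268.3 266.5] [0.4177 0.1654 0.037 ]
pen_lamp 0.33 [220. 200.] [0.6119 0.3103 0.037 ]
slide_carrier 0.7 [428.4 277.7] [ 0.39   -0.3068  0.    ]
clip_seat 0.79 [340.2 205.7] [ 0.5916 -0.0418  0.075 ]
stage_face 0.82 [282.8 210.2] [0.5753 0.1211 0.088 ]
rest 0.6 [205.5 275. ] [0.3928 0.3558 0.    ]
tube_rack 0.84 [469.9 213.3] [ 0.5841 -0.4325  0.    ]
tube_rack 0.61 [283.  208.8] [0.5932 0.1283 0.    ]
steel_pot 0.79 [217.2 202.2] [0.6116 0.3262 0.    ]
reagent_jar 0.52 [175.5 217.7] [0.5637 0.45   0.    ]
pen_lamp 0.59 [234. 310.] box 34.0 3.4 14.0 n 104 z [0.002 0.008 0.014]
pen_lamp 0.47 [203. 271.] box 49.0 3.4 9.0 n 129 z [0.038 0.044 0.05 ]
slide_carrier 0.59 [427. 278.] box 12.1 26.4 76.0 n 313 z [-0.001  0.006  0.043]
slide_carrier 0.56 [282. 205.] box 27.6 39.3 86.8 n 1073 z [0.069 0.088 0.106]
rest 0.96 [208. 270.] box 35.5 14.6 9.5 n 314 z [0.002 0.009 0.039]
```

View pics/crop1.png

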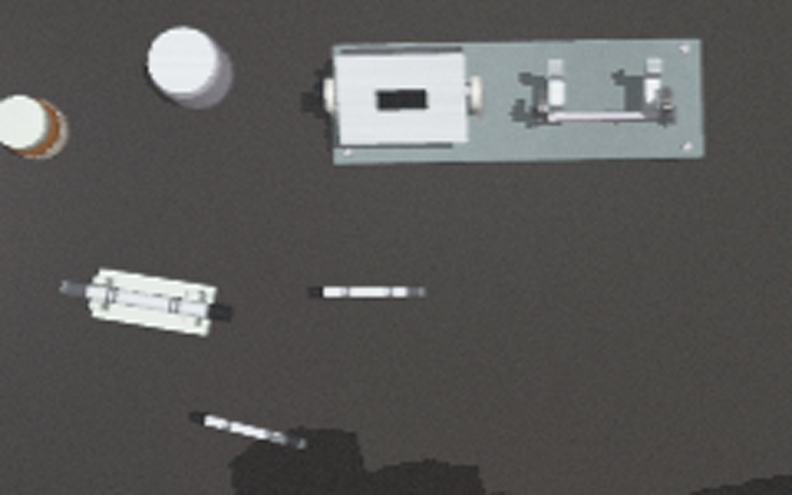

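```bash
cat > go.py <<'E'
from h import *
import sys
def axes(o=None):
    o=o or get_obs(); return R.from_rotvec(o["tool_rot"]).as_matrix()
def need(p,xd,zd):
    """shift units and turn units to TCP p with tool x=xd, tool z=zd or -zd (nearest)"""
    o=get_obs(); M=axes(o)
    xd=np.array(xd,float)/np.linalg.norm(xd); best=None
    for s in (1,-1):
        z=s*np.array(zd,float); z-=xd*(z@xd); z/=np.linalg.norm(z)
        T=np.stack([xd,np.cross(z,xd),z],1)
        rv=R.from_matrix(T@M.T).as_rotvec()
        print("sign",s,"turn units",np.round(rv/0.1,2),"|",round(np.linalg.norm(rv),3))
    print("t",round(o["t"],2),"pos",np.round(o["tool_pos"],4),"shift units",np.round((np.array(p)-o["tool_pos"])/0.02,2),"F",np.round(o["contact_force"],1),"open",round(o["opening"],4),"q",np.round(o["q"],2))
E
python3 - <<'E'
from go import *
print(axes())
c=get_calibration("top"); M=R.from_rotvec(get_calibration("wrist")["orientation"]).as_matrix(); print("cam",M)
d=np.load("/tmp/top0.npy"); W=cloud(c,d)
# lamp points
z=W[...,2]; 
sel=np.zeros_like(z,bool); sel[255:290,170:235]=True
P=W[sel&(z>0.037)]; m=P.mean(0); u,s,vt=np.linalg.svd(P[:,:2]-m[:2]); print("lamp top pts",len(P),m,vt[0],P.min(0),P.max(0))
t=(P[:,:2]-m[:2])@vt[0]; print("extent",t.min(),t.max(), "mid",m[:2]+vt[0]*(t.min()+t.max())/2)
# side
c2=get_calibration("side"); d2=np.load("/tmp/side0.npy"); W2=cloud(c2,d2)
z=W2[...,2]; sel=(z>0.036)&(z<.06)&(abs(W2[...,0]-.4)<.06)&(abs(W2[...,1]-.36)<.1)
P=W2[sel]; m=P.mean(0); u,s,vt=np.linalg.svd(P[:,:2]-m[:2]); print("side lamp",len(P),m,vt[0]); t=(P[:,:2]-m[:2])@vt[0]; print("extent",t.min(),t.max(), "mid",m[:2]+vt[0]*(t.min()+t.max())/2)
for nm,W in (("top",cloud(c,d)),("side",W2)):
    z=W[...,2]
    sel=(abs(W[...,0]-.58)<.035)&(abs(W[...,1]-.121)<.05)&(z>.06)
    P=W[sel]; m=P.mean(0); u,s,vt=np.linalg.svd(P-m,full_matrices=False); n=vt[2]*np.sign(vt[2][2]); print(nm,"stage",len(P),m,n,"slope",np.arccos(n[2]),"res",s[2]/len(P)**.5, "yaw",np.arctan2(n[1],n[0]))
    sel=(abs(W[...,0]-.39)<.06)&(abs(W[...,1]+.305)<.06)&(z>.03)
    P=W[sel]; print("carrier grip",len(P),P.mean(0),P.min(0),P.max(0))
    sel=(abs(W[...,0]-.39)<.06)&(abs(W[...,1]+.305)<.06)&(z>.004)&(z<.012)
    P=W[sel]; m=P.mean(0); u,s,vt=np.linalg.svd(P[:,:2]-m[:2],full_matrices=False);print("frame",len(P),m,vt[0],s)
E
```

```text
[[-1.25886914e-06  9.31310822e-01  3.64225415e-01]
 [-8.63079542e-05  3.64225413e-01 -9.31310819e-01]
 [-9.99999996e-01 -3.26079488e-05  7.99210196e-05]]
cam [[ 0.36528158 -0.89258607 -0.26430942]
 [-0.93089615 -0.35064887 -0.10236075]
 [-0.00131402  0.28343512 -0.95899051]]
lamp top pts 254 [0.40395075 0.35292186 0.04234766] [0.15222797 0.98834541] [0.38308875 0.2776669  0.03702729] [0.42320205 0.42625378 0.05111863]
extent -0.07665870794067335 0.07399236201064126 mid [0.4037478  0.35160423]
side lamp 740 [0.40184877 0.35451344 0.04332069] [0.15158847 0.98844369]
extent -0.07790476993547973 0.07188420669920967 mid [0.40139245 0.35153795]
top stage 914 [0.57981994 0.12089373 0.08910951] [-0.48570871 -0.01135838  0.87404693] slope 0.5073256686414039 res 0.0033949253528870473 yaw -3.118211752645536
carrier grip 43 [ 0.39265392 -0.29840565  0.04042477] [ 0.37936652 -0.30741259  0.03182185] [ 0.40523807 -0.29092807  0.04891926]
frame 339 [ 0.39114492 -0.30298503  0.00637979] [ 0.33011159 -0.94394192] [0.61183436 0.51600033]
side stage 1468 [0.57807531 0.12192766 0.09045596] [-0.48649043 -0.01396414  0.8735743 ] slope 0.5082976228759813 res 0.0015831818340245126 yaw -3.112896703548398<stdin>:19: RuntimeWarning: Mean of empty slice.
  ret = um.true_divide(
Traceback (most recent call last):
ValueError: zero-size array to reduction operation minimum which has no identity
```

Call:
{"op": "carry_out", "data": {
  "increments": [
    [[0,0,0.5],[0.8,1,0],1],
    [[0,0,0.5],[0.8,1,0],1],
    [[0,0,0.5],[0.8,1,0],1],
    [[0,0,0.5],[0.8,1,0],1],
    [[0,0,0.5],[0.8,1,0],1],
    [[0,0,0.5],[0.8,1,0],1],
    [[0,0,0.5],[0.8,1,0],1],
    [[0,0,0.5],[0.8,1,0],1]
  ]
}}

```text
t: 1.55
tool_pos: [0.3573, -0.4182, 0.4051]
tool_rot: [0.615, 1.48, -0.617]
contact_force: [0.0, 0.5, -0.2]
opening: 0.0853
```

Call:
{"op": "carry_out", "data": {
  "increments": [
    [[0,0,0],[0.4,1,0],1],
    [[0,0,0],[0.4,1,0],1],
    [[0,0,0],[0.4,1,0],1],
    [[0,0,0],[0.4,1,0],1],
    [[0,0,0],[0.4,1,0],1],
    [[0,0,0],[0.4,1,0],1],
    [[0,0,0],[0,0,0],1]
  ]
}}

```text
t: 2.25
tool_pos: [0.4083, -0.2909, 0.4061]
tool_rot: [0.611, 1.479, -0.613]
contact_force: [-0.1, -0.6, 0.3]
opening: 0.0854
```

```bash
python3 - <<'E'
from go import *
need([.59,-.04,.4],[0,0,-1],[1,0,0])
im,d=get_image("wrist"); c=get_calibration("wrist"); cv2.imwrite("pics/w1.png",im); np.savez("/tmp/w1.npz",d=d,**c)
for r in tip_of("wrist","slide_carrier"): print(r, ray(c,*r["centre"],0))
E
```

```text
sign 1 turn units [0.02 0.04 7.83] | 0.783
sign -1 turn units [ 5.000e-02 -2.000e-02 -2.358e+01] | 2.358
t 2.25 pos [ 0.4083 -0.2909  0.4061] shift units [ 9.08 12.55 -0.3 ] F [-0.1 -0.6  0.3] open 0.0854 q [-0.77 -0.25  1.89 -0.    1.5   0.02]
{'centre': [309.2, 226.8], 'p': 0.81} [ 0.39108969 -0.29883186  0.        ]
```

View pics/w1.png

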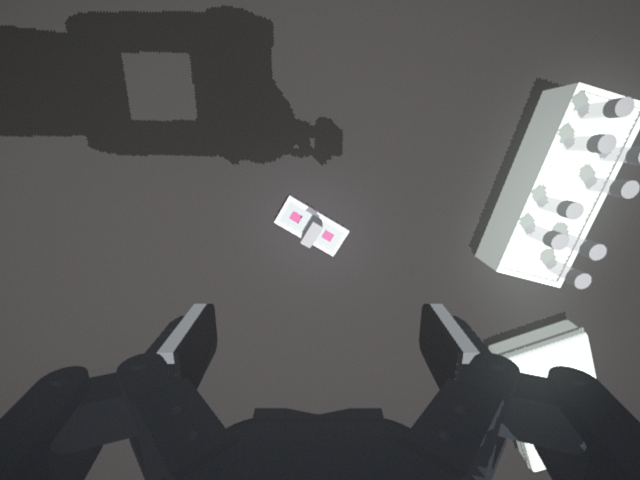

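Call:
{"op": "carry_out", "data": {
  "increments": [
    [[0,0,0.8],[0.5,1,0],1],
    [[0,0,0.8],[0.5,1,0],1],
    [[0,0,0.8],[0.5,1,0],1],
    [[0,0,0.8],[0.5,1,0],1],
    [[0,0,0.8],[0.5,1,0],1],
    [[0,0,0.8],[0.5,1,0],1],
    [[0,0,0.8],[0.5,1,0],1],
    [[0,0,0.8],[0.5,1,0],1]
  ]
}}

```text
t: 3.15
tool_pos: [0.488, -0.1371, 0.4067]
tool_rot: [0.101, 1.562, -0.111]
contact_force: [0.8, 0.5, 0.2]
opening: 0.0854
```

Call:
{"op": "carry_out", "data": {
  "increments": [
    [[0,0,0.7],[0.6,1,0],1],
    [[0,0,0.7],[0.6,1,0],1],
    [[0,0,0],[0.6,1,0],1],
    [[0,0,0],[0.6,1,0],1],
    [[0,0,0],[0,0,0],1]
  ]
}}

```text
t: 3.65
tool_pos: [0.5389, -0.0579, 0.4067]
tool_rot: [-0.012, 1.564, 0.0]
contact_force: [0.2, -0.6, -0.5]
opening: 0.0857
```

```bash
python3 - <<'E'
from go import *
need([.402,.352,.3],[0,0,-1],[.988,-.152,0])
im,d=get_image("wrist"); c=get_calibration("wrist"); cv2.imwrite("pics/w2.png",im); np.savez("/tmp/w2.npz",d=d,**c)
for q,z in (("clip_seat",.075),("stage_face",.088)):
  for r in tip_of("wrist",q): print(q,r, ray(c,*r["centre"],z))
# carrier from w1
f=np.load("/tmp/w1.npz"); c1={k:f[k] for k in f if k!='d'}; im=cv2.imread("pics/w1.png")
m=(im.astype(int).min(2)>85)|((im[...,2].astype(int)-im[...,1])>40); mm=np.zeros_like(m); mm[185:265,265:358]=m[185:265,265:358]
W=cloud(c1,f["d"]); 
v,u=np.nonzero(mm); 
P=np.array([ray(c1,a,b,.006)[:2] for a,b in zip(u,v)])
P3=W[mm]; low=abs(P3[:,2]-.006)<.007; print(len(P),low.sum())
box=cv2.minAreaRect((P[low]*1000).astype(np.float32)); print(box, cv2.boxPoints(box))
g=P3[P3[:,2]>.03]; print("grip",len(g),g.mean(0), cv2.minAreaRect((g[:,:2]*1000).astype(np.float32)))
E
```

```text
sign 1 turn units [ 0.08  0.06 -1.6 ] | 0.161
sign -1 turn units [-0.09  0.12 29.81] | 2.981
t 3.65 pos [ 0.5389 -0.0579  0.4067] shift units [-6.85 20.5  -5.34] F [ 0.2 -0.6 -0.5] open 0.0857 q [-0.24 -0.15  1.8  -0.01  1.48 -0.25]
clip_seat {'centre': [375.2, 211.6], 'p': 0.92} [ 0.59188112 -0.04701139  0.075     ]
7418 4220
((394.2580261230469, -298.37042236328125), (88.4086685180664, 103.7107925415039), 45.07511520385742) [[ 326.3265  -293.04935]
 [ 399.75717 -366.28775]
 [ 462.18954 -303.6915 ]
 [ 388.75888 -230.4531 ]]
grip 348 [ 0.39454858 -0.29883569  0.04004288] ((393.5960998535156, -299.53826904296875), (26.39790153503418, 12.075337409973145), 14.467702865600586)
```

View pics/w2.png

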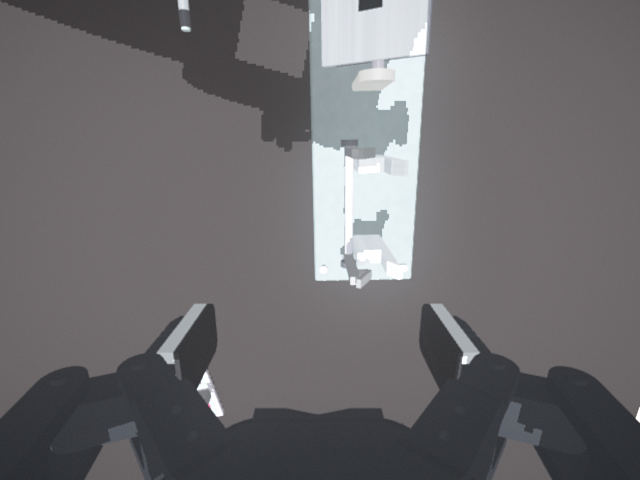

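```bash
python3 - <<'E'
from go import *
f=np.load("/tmp/w2.npz"); c={k:f[k] for k in f if k!='d'}; W=cloud(c,f["d"]); im=cv2.imread("pics/w2.png")
x,y,z=W[...,0],W[...,1],W[...,2]
sel=(x>.5)&(x<.7)&(y>-.13)&(y<.05)&(z>.02)
P=W[sel]; print(len(P))
# occupancy by z bands
for z0,z1 in ((.02,.04),(.04,.055),(.055,.07),(.07,.085),(.085,.1),(.1,.115)):
    Q=P[(P[:,2]>z0)&(P[:,2]<z1)]
    print("band",z0,z1,len(Q))
    H,xe,ye=np.histogram2d(Q[:,0],Q[:,1],bins=[np.arange(.555,.645,.006),np.arange(-.12,.035,.006)])
    if len(Q): 
        for i,r in enumerate(H): 
            if r.sum(): print(f"{xe[i]:.3f}","".join("%4d"%k for k in r))
m=(im.min(2)>120); s=m&(abs(z-.012)<.006)
Q=W[s]; b=cv2.minAreaRect((Q[:,:2]*1000).astype(np.float32)); print("base",b,cv2.boxPoints(b))
E
```

```text
47993
band 0.02 0.04 1049
0.561    0   5   3   0   0   0   0   0   0   0   0   0   0   0   0   0   0   0   0   0   7  19   7   0   0
0.567    0  15   8  15  26  24  22  24  24  31  30  29  29  34  36  38  40  36  46  26   0   0   0   0   0
0.573    0   0   0  16  24  32  17  18  21  18  18  18  18  14  12  12  14  14  17   5   0  12   7   0   0
0.579    0   0   2   0   0  29   0   0   0   0   0   0   0   0   0   0   0   0   0   0   0   0   0   0   0
0.585    0   0   0   0   0  30   0   0   0   0   0   0   0   0   0   0   0   0   0   0   0   0   0   0   0
0.591    0   0   0   0   0  30   0   0   0   0   0   0   0   0   0   0   0   0   0   2   0   0   0   0   0
0.597    0   0   0   0   0  35   0   0   0   0   0   0   0   0   0   0   0   0   0   7   0   0   0   0   0
0.603    0   0   0   0   0  31   0   0   0   0   0   0   0   0   0   0   0   0   0   2   0   0   0   0   0
band 0.04 0.055 329
0.561    0   0   0   0   0   0   0   0   0   0   0   0   0   0   0   0   0   0   0   1   7  10   3   0   0
0.567    0   7   7  25   0   0   0   0   0   0   0   0   0   0   0   0   0   0   0   0   0 
[... 3346 characters left out ...]
   0   0   0   0   0   0   0   0   0   0   7  45   7   0   0   0
0.579    0   0   6   7   0   0   0   0   0   0   0   0   0   0   0   0   0   0   0   0   0   0   0   0   0
0.597    0   0   0   3  20  10   0   0   0   0   0   0   0   0   0   0   0   7  47  43   0   0   0   0   0
0.603    0   0   0  10  60  67   0   0   0   0   0   0   0   0   0   0   0  14  69  60   0   0   0   0   0
0.609    0   0   0   3  12  16   0   0   0   0   0   0   0   0   0   0   0   1   0   2   0   0   0   0   0
base ((525.5249633789062, -94.42864990234375), (457.9310302734375, 246.81149291992188), 87.39173126220703) [[ 391.8275  -317.5411 ]
 [ 638.3833  -328.7728 ]
 [ 659.2224   128.6838 ]
 [ 412.66663  139.9155 ]]
```

```bash
cat > slot.py <<'E'
from go import *
def slot(W):
    x,y,z=W[...,0],W[...,1],W[...,2]
    for nm,y0,y1 in (("lo",-.11,-.07),("hi",-.03,.01)):
        sel=(x>.56)&(x<.62)&(y>y0)&(y<y1)
        P=W[sel]
        H,e=np.histogram(P[(P[:,2]>.095)&(P[:,2]<.1)][:,0],bins=np.arange(.56,.62,.002))
        fl=P[(P[:,2]>.063)&(P[:,2]<.073)]
        fr=P[(P[:,2]>.073)&(P[:,2]<.086)&(P[:,0]<.59)]
        bk=P[(P[:,2]>.075)&(P[:,2]<.095)&(P[:,0]>.59)]
        for n,Q in (("floor",fl),("front",fr),("back",bk)):
            if len(Q): print(nm,n,len(Q),"x",np.round(np.percentile(Q[:,0],[2,10,50,90,98]),4),"y",np.round(np.percentile(Q[:,1],[2,50,98]),4),"z",np.round(np.percentile(Q[:,2],[5,50,95]),4))
E
python3 - <<'E'
from slot import *
f=np.load("/tmp/w2.npz"); c={k:f[k] for k in f if k!='d'}; print("wrist");slot(cloud(c,f["d"]))
print("top");slot(cloud(get_calibration("top"),np.load("/tmp/top0.npy")))
print("side");slot(cloud(get_calibration("side"),np.load("/tmp/side0.npy")))
im=cv2.imread("pics/w2.png"); cv2.imwrite("pics/w2c.png",cv2.resize(im[120:300,290:440],None,fx=4,fy=3.3,interpolation=cv2.INTER_CUBIC))
E
```

```text
wrist
lo floor 335 x [0.5693 0.5762 0.5915 0.6002 0.6068] y [-0.0994 -0.0902 -0.085 ] z [0.0643 0.0668 0.0721]
lo front 212 x [0.5689 0.5699 0.5796 0.5844 0.5898] y [-0.1048 -0.0986 -0.086 ] z [0.0736 0.0756 0.085 ]
lo back 127 x [0.5998 0.6    0.6007 0.6069 0.6082] y [-0.0968 -0.0854 -0.0848] z [0.0773 0.0858 0.0944]
hi floor 287 x [0.5662 0.5756 0.5902 0.5973 0.598 ] y [-0.0128 -0.0075  0.0025] z [0.0653 0.0669 0.0711]
hi front 137 x [0.5661 0.5663 0.5786 0.582  0.5866] y [-0.013  -0.0063  0.0063] z [0.0737 0.075  0.0854]
hi back 94 x [0.5977 0.5978 0.598  0.6028 0.6056] y [-0.0128 -0.0054 -0.001 ] z [0.0758 0.0863 0.0942]
top
lo floor 28 x [0.5688 0.5775 0.5897 0.5979 0.5993] y [-0.103  -0.0901 -0.0844] z [0.065  0.0695 0.072 ]
lo front 14 x [0.5684 0.5703 0.5793 0.5819 0.5821] y [-0.0984 -0.0955 -0.0878] z [0.0736 0.0778 0.0856]
lo back 8 x [0.5921 0.5963 0.5996 0.6061 0.6075] y [-0.0947 -0.0864 -0.0839] z [0.076  0.0786 0.0893]
hi floor 29 x [0.565  0.572  0.5863 0.5973 0.5979] y [-0.0111 -0.0041  0.0056] z [0.0646 0.0676 0.0726]
hi front 11 x [0.5681 0.5756 0.5786 0.5847 0.586 ] y [-0.0122 -0.0042  0.006 ] z [0.0731 0.075  0.0821]
hi back 4 x [0.5973 0.5974 0.598  0.5983 0.5983] y [-0.0096 -0.0054 -0.0013] z [0.0798 0.0818 0.0859]
side
lo floor 66 x [0.568  0.5698 0.5825 0.6009 0.6047] y [-0.1054 -0.0906 -0.0846] z [0.0634 0.0689 0.0723]
lo front 37 x [0.5677 0.5685 0.5761 0.5804 0.5835] y [-0.1055 -0.0987 -0.0847] z [0.0735 0.0779 0.0834]
lo back 28 x [0.599  0.5996 0.6005 0.6051 0.6057] y [-0.0946 -0.0873 -0.0843] z [0.0761 0.0831 0.0915]
hi floor 35 x [0.5643 0.5657 0.5745 0.6005 0.6046] y [-0.0113 -0.0001  0.0079] z [0.064  0.0669 0.0726]
hi front 25 x [0.5647 0.5658 0.5681 0.5774 0.5794] y [-0.0131  0.0034  0.0075] z [0.0741 0.0792 0.0834]
hi back 35 x [0.5959 0.5968 0.5983 0.6017 0.6035] y [-0.0135 -0.0035  0.0007] z [0.0776 0.086  0.0933]
```

View pics/w2c.png

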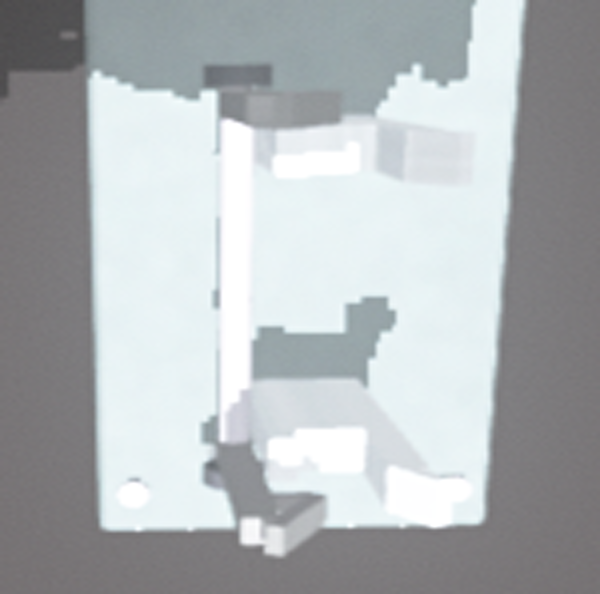

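Call:
{"op": "carry_out", "data": {
  "increments": [
    [[0,0,-0.2],[-0.34,1,0],1],
    [[0,0,-0.2],[-0.34,1,0],1],
    [[0,0,-0.2],[-0.34,1,0],1],
    [[0,0,-0.2],[-0.34,1,0],1],
    [[0,0,-0.2],[-0.34,1,0],1],
    [[0,0,-0.2],[-0.34,1,0],1],
    [[0,0,-0.2],[-0.34,1,0],1],
    [[0,0,-0.2],[-0.34,1,0],1]
  ]
}}

```text
t: 4.6
tool_pos: [0.4803, 0.0934, 0.4067]
tool_rot: [0.132, 1.56, -0.152]
contact_force: [0.3, 0.7, 0.9]
opening: 0.0857
```

Call:
{"op": "carry_out", "data": {
  "increments": [
    [[0,0,0],[-0.34,1,0],1],
    [[0,0,0],[-0.34,1,0],1],
    [[0,0,0],[-0.34,1,0],1],
    [[0,0,0],[-0.34,1,0],1],
    [[0,0,0],[-0.34,1,0],1],
    [[0,0,0],[-0.34,1,-0.5],1],
    [[0,0,0],[-0.34,1,-1],1],
    [[0,0,0],[-0.3,1,-1],1]
  ]
}}

```text
t: 5.4
tool_pos: [0.4262, 0.25, 0.3604]
tool_rot: [0.146, 1.548, -0.164]
contact_force: [-0.1, 0.6, 0.2]
opening: 0.0855
```

Call:
{"op": "carry_out", "data": {
  "increments": [
    [[0,0,0],[-0.3,1,-0.5],1],
    [[0,0,0],[-0.3,1,-0.5],1],
    [[0,0,0],[0,0.5,0],1],
    [[0,0,0],[0,0,0],1]
  ]
}}

```text
t: 5.8
tool_pos: [0.4138, 0.2988, 0.3367]
tool_rot: [0.145, 1.551, -0.17]
contact_force: [1.3, -0.0, -0.3]
opening: 0.0859
```

```bash
cat > lamp.py <<'E'
from go import *
need([.402,.352,.192],[0,0,-1],[.988,-.152,0])
im,d=get_image("wrist"); c=get_calibration("wrist"); cv2.imwrite("pics/w3.png",im); np.savez("/tmp/w3.npz",d=d,**c)
W=cloud(c,d); z=W[...,2]
sel=(z>.038)&(z<.06)&(abs(W[...,0]-.402)<.04)&(abs(W[...,1]-.352)<.1)
P=W[sel]
m=np.median(P,0); u,s,vt=np.linalg.svd(P[:,:2]-m[:2],full_matrices=False); a=vt[0]*np.sign(vt[0][1]); t=(P[:,:2]-m[:2])@a
e=(P[:,:2]-m[:2])@np.array([a[1],-a[0]])
print(len(P),m,a,t.min(),t.max(),"mid",m[:2]+a*(t.min()+t.max())/2,"across",np.percentile(e,[2,98]),"ztop",np.percentile(P[:,2],[50,90,98]))
E
python3 lamp.py
```

```text
sign 1 turn units [0.17 0.13 0.49] | 0.053
sign -1 turn units [  0.19  -0.26 -30.93] | 3.093
t 5.8 pos [0.4138 0.2988 0.3367] shift units [-0.59  2.66 -7.23] F [ 1.3 -0.  -0.3] open 0.0859 q [ 0.48 -0.17  1.94 -0.02  1.37  0.69]
3954 [0.40656502 0.36345534 0.04125969] [0.15100922 0.98853235] -0.08681084556360112 0.06299966650960301 mid [0.40476716 0.35168628] across [-0.01229444  0.01274766] ztop [0.04125969 0.0428259  0.04346431]
```

View pics/w3.png

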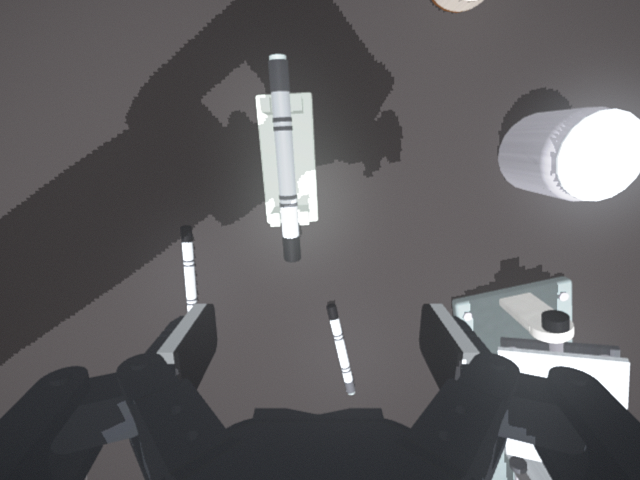

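Call:
{"op": "carry_out", "data": {
  "increments": [
    [[0.1,0.1,0.2],[-0.2,1,0],1],
    [[0.1,0,0.2],[-0.2,0.9,0],1],
    [[0,0,0.1],[-0.1,0.7,0],1],
    [[0,0,0],[0,0,-1],1],
    [[0,0,0],[0,0,-1],1],
    [[0,0,0],[0,0,0],1]
  ]
}}

```text
t: 6.45
tool_pos: [0.4067, 0.3511, 0.3008]
tool_rot: [0.125, 1.557, -0.115]
contact_force: [-0.9, -0.7, -0.9]
opening: 0.0855
```

```bash
sed -i 's/z>.038/z>.0415/; s/w3/w4/g' lamp.py; python3 lamp.py; python3 - <<'E'
from go import *
f=np.load("/tmp/w3.npz"); c={k:f[k] for k in f if k!='d'};W=cloud(c,f["d"])
z=W[...,2]
sel=(z>.0415)&(z<.06)&(abs(W[...,0]-.402)<.04)&(abs(W[...,1]-.352)<.1)
P=W[sel]; print(len(P),P.mean(0))
E
```

```text
sign 1 turn units [-0.06  0.11  0.  ] | 0.012
sign -1 turn units [  0.17   0.09 -31.41] | 3.141
t 6.45 pos [0.4067 0.3511 0.3008] shift units [-0.23  0.04 -5.44] F [-0.9 -0.7 -0.9] open 0.0855 q [ 0.57 -0.07  1.92 -0.    1.29  0.73]
3171 [0.40785924 0.36512536 0.04338373] [0.1513263  0.98848386] -0.08710182233272433 0.06252656866448546 mid [0.4059998  0.35297923] across [-0.0051706   0.00548454] ztop [0.04338373 0.04454036 0.04519237]
1734 [0.40631768 0.3593359  0.04236972]
```

View pics/w4.png

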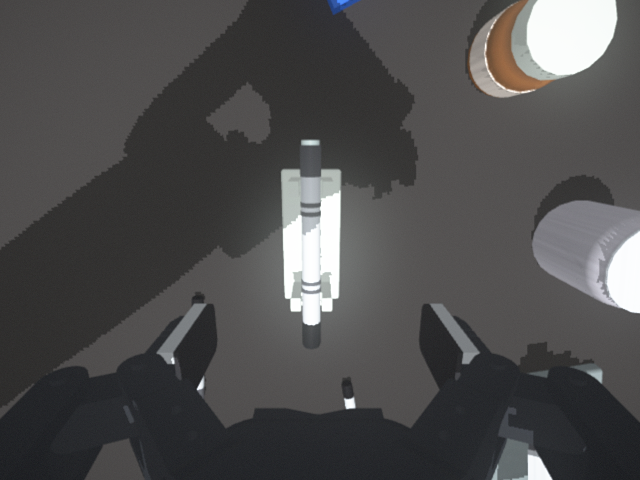

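Call:
{"op": "carry_out", "data": {
  "increments": [
    [[0,0.11,0],[-0.1,0.07,-0.9],1],
    [[0,0,0],[0,0,-1],1],
    [[0,0,0],[0,0,-1],1],
    [[0,0,0],[0,0,-0.6],1],
    [[0,0,0],[0,0,0],1]
  ]
}}

```text
t: 7.0
tool_pos: [0.4062, 0.3537, 0.2326]
tool_rot: [0.13, 1.562, -0.111]
contact_force: [0.3, -0.4, -0.6]
opening: 0.0853
```

```bash
sed -i 's/w4/w5/g' lamp.py; python3 lamp.py
```

```text
sign 1 turn units [-0.11  0.07  0.01] | 0.013
sign -1 turn units [  0.1    0.17 -31.41] | 3.141
t 7.0 pos [0.4062 0.3537 0.2326] shift units [-0.21 -0.09 -2.03] F [ 0.3 -0.4 -0.6] open 0.0853 q [0.58 0.02 1.95 0.01 1.16 0.73]
4835 [0.4082139  0.37016317 0.04283909] [0.15181628 0.98840873] -0.08629587039392285 0.05681550788319879 mid [0.4059761  0.35559385] across [-0.0045368  0.004928 ] ztop [0.04283909 0.04386601 0.04449024]
```

View pics/w5.png

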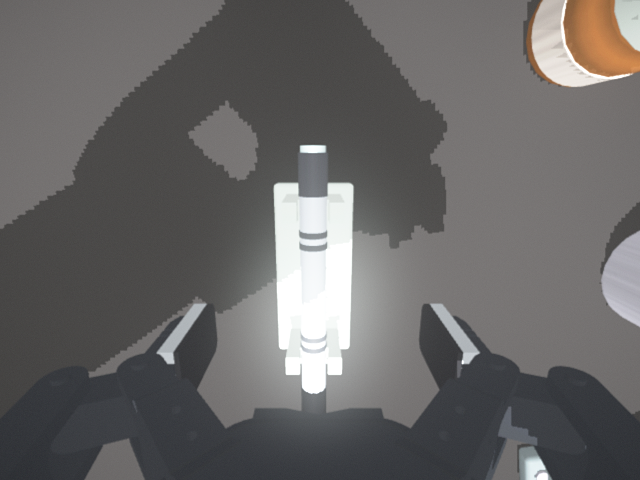

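Call:
{"op": "carry_out", "data": {
  "increments": [
    [[-0.1,0.1,0],[-0.04,-0.05,-0.9],1],
    [[0,0,0],[0,0,-0.8],1],
    [[0,0,0],[0,0,-0.3],1],
    [[0,0,0],[0,0,0],1]
  ]
}}

```text
t: 7.45
tool_pos: [0.4067, 0.3535, 0.1935]
tool_rot: [0.123, 1.567, -0.118]
contact_force: [0.3, 0.2, 0.3]
opening: 0.0853
```

```bash
python3 -c "
from go import *
need([.405,.352,.192],[0,0,-1],[.988,-.152,0])"
```

```text
sign 1 turn units [-0.03  0.01  0.01] | 0.004
sign -1 turn units [ 1.000e-02  5.000e-02 -3.141e+01] | 3.141
t 7.45 pos [0.4067 0.3535 0.1935] shift units [-0.08 -0.07 -0.08] F [0.3 0.2 0.3] open 0.0853 q [0.58 0.08 1.96 0.   1.09 0.73]
```

Call:
{"op": "carry_out", "data": {
  "increments": [
    [[0,0,0],[-0.03,-0.05,-0.08],0.3],
    [[0,0,0],[0,0,0],0.1],
    [[0,0,0],[0,0,0],0],
    [[0,0,0],[0,0,0],0],
    [[0,0,0],[0,0,0],0],
    [[0,0,0],[0,0,0],0]
  ],
  "squeeze": 60
}}

```text
t: 8.05
tool_pos: [0.4057, 0.3532, 0.194]
tool_rot: [0.125, 1.569, -0.117]
contact_force: [0.4, 0.7, -0.4]
opening: 0.012
```

```bash
python3 -c "
from go import *
need([.405,.352,.192],[0,0,-1],[.988,-.152,0])
im,d=get_image('wrist');cv2.imwrite('pics/w6.png',im)"
```

```text
sign 1 turn units [-0.06 -0.02  0.02] | 0.006
sign -1 turn units [-2.00e-02  9.00e-02 -3.14e+01] | 3.14
t 8.05 pos [0.4057 0.3532 0.194 ] shift units [-0.04 -0.06 -0.1 ] F [ 0.4  0.7 -0.4] open 0.012 q [0.58 0.08 1.97 0.01 1.1  0.73]
```

View pics/w6.png

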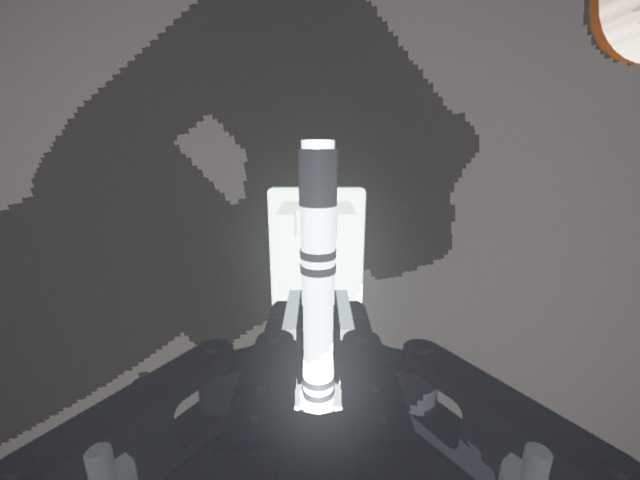

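Call:
{"op": "carry_out", "data": {
  "increments": [
    [[0,0,0],[0,0,0.3],0],
    [[0,0,0],[0,0,1],0],
    [[0,0,0],[0,0,1],0],
    [[0,0,0],[0,0,1],0],
    [[0,0,0],[0,0,1],0],
    [[0,0,0.2],[0.2,-0.5,1],0],
    [[0,0,0.2],[0.5,-1,0.6],0],
    [[0,0,0.2],[0.5,-1,0.6],0]
  ]
}}

```text
t: 8.9
tool_pos: [0.4289, 0.3022, 0.3292]
tool_rot: [0.072, 1.57, -0.066]
contact_force: [0.5, 0.1, -0.5]
opening: 0.0121
```

Call:
{"op": "carry_out", "data": {
  "increments": [
    [[0,0,0.2],[0.5,-1,0.5],0],
    [[0,0,0.2],[0.5,-1,0.3],0],
    [[0,0,0.2],[0.5,-1,0],0],
    [[0,0,0.2],[0.5,-1,0],0],
    [[0,0,0.2],[0.5,-1,0],0],
    [[0,0,0],[0.5,-1,0],0],
    [[0,0,0],[0.5,-1,0],0],
    [[0,0,0],[0.5,-1,0],0]
  ]
}}

```text
t: 9.7
tool_pos: [0.5125, 0.1348, 0.3541]
tool_rot: [-0.009, 1.555, 0.018]
contact_force: [-0.2, 0.7, -0.0]
opening: 0.0119
```

```bash
python3 -c "
from go import *
need([.5908,-.0489,.330],[0,0,-1],[1,.025,0])
im,d=get_image('wrist');cv2.imwrite('pics/w7.png',im)"
```

```text
sign 1 turn units [-0.06  0.15  0.08] | 0.018
sign -1 turn units [  0.24   0.09 -31.34] | 3.134
t 9.7 pos [0.5125 0.1348 0.3541] shift units [ 3.91 -9.19 -1.2 ] F [-0.2  0.7 -0. ] open 0.0119 q [ 0.12 -0.14  1.89  0.    1.38  0.1 ]
```

View pics/w7.png

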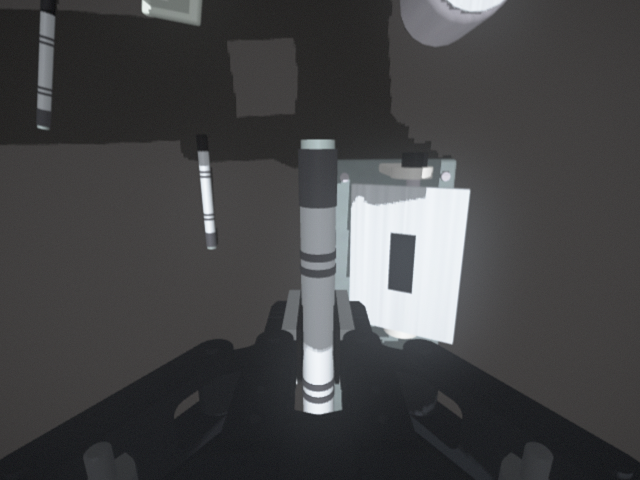

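```bash
cat > stage.py <<'E'
from go import *
im,d=get_image('wrist'); c=get_calibration('wrist'); W=cloud(c,d)
for r in tip_of('wrist','stage_face')[:2]: 
    u,v=r["centre"]; print(r, W[int(v),int(u)])
z=W[...,2]
pl=(abs(W[...,0]-.583)<.06)&(abs(W[...,1]-.124)<.07)&(z>.06)
P=W[pl]; m=np.median(P,0)
for _ in range(4):
    u,s,vt=np.linalg.svd(P-P.mean(0),full_matrices=False); n=vt[2]*np.sign(vt[2][2]); k=abs((W-P.mean(0))@n)<.0025; pl2=pl&k; mean=P.mean(0); P=W[pl2]
print("plane n",n,"slope",np.arccos(n[2]),"yaw",np.arctan2(-n[1],-n[0]),len(P))
ys=np.array([-np.sin(.025),np.cos(.025),0]); ys-=n*(n@ys); ys/=np.linalg.norm(ys); xs=np.cross(ys,n)
# intersect bright/dark pixels with plane
def onplane(mask):
    v,u=np.nonzero(mask); r=np.stack([(u-c['cx'])/c['fx'],(v-c['cy'])/c['fy'],np.ones(len(u))],1)@R.from_rotvec(c['orientation']).as_matrix().T
    t=((mean-c['position'])@n)/(r@n); return c['position']+r*t[:,None]
g=im.max(2); dark=(pl2&(g<70)).astype(np.uint8)
N,L,S,C=cv2.connectedComponentsWithStats(dark); i=1+np.argmax(S[1:,4]); Q=onplane(L==i); 
q=np.stack([Q@xs,Q@ys],1); b=cv2.minAreaRect((q*1000).astype(np.float32)); print("window box",b, "px",C[i])
ctr=xs*b[0][0]/1000+ys*b[0][1]/1000+n*(mean@n); print("window centre",ctr)
Q=onplane(pl2); q=np.stack([Q@xs,Q@ys],1);lo,hi=np.percentile(q,[.5,99.5],0); print("plate ext",hi-lo,"ctr",xs*(lo+hi)[0]/2+ys*(lo+hi)[1]/2+n*(mean@n))
b=cv2.minAreaRect((q*1000).astype(np.float32)); print(b)
E
python3 stage.py
```

```text
{'centre': [397.4, 258.3], 'p': 0.93} [0.57544795 0.12851429 0.08638443]
plane n [0.93783541 0.314407   0.14701355] slope 1.42324799407533 yaw -2.8181203135214763 3693
window box ((-60.47875213623047, -120.14543151855469), (96.87760162353516, 331.26727294921875), 45.315391540527344) px [454.66024381 413.97286669]
window centre [0.58820375 0.07348813 0.15293061]
plate ext [0.66461468 0.2874815 ] ctr [ 0.62607335  0.05143793 -0.04149172]
((155.4298095703125, -191.6784210205078), (348.6024169921875, 740.8001098632812), 82.60530090332031)
```

```bash
sed -i 's/&(z>.06)/\&(z>.06)\&(z<.116)/' stage.py; python3 stage.py
```

```text
{'centre': [400.8, 262.2], 'p': 0.65} [0.57679889 0.12748993 0.08548924]
plane n [-0.48249805 -0.01454359  0.87577629] slope 0.5037546718948501 yaw 0.03013314458319971 15876Traceback (most recent call last):
  File "stage.py", line 17, in <module>
    N,L,S,C=cv2.connectedComponentsWithStats(dark); i=1+np.argmax(S[1:,4]); Q=onplane(L==i);
                                                        ~~~~~~~~~^^^^^^^^^
    return _wrapfunc(a, 'argmax', axis=axis, out=out, **kwds)
    return bound(*args, **kwds)
ValueError: attempt to get argmax of an empty sequence
```

```bash
sed -i 's/g<70/g<130/' stage.py; python3 stage.py
```

```text
{'centre': [398.8, 262.3], 'p': 0.92} [0.57502078 0.12819769 0.08496995]
plane n [-0.48292252 -0.01391516  0.87555252] slope 0.5042180558714215 yaw 0.02880651083008675 15851
window box ((550.0288696289062, 112.16728210449219), (17.264657974243164, 43.18321990966797), 0.15817220509052277) px [402.1120178  263.35237389]
window centre [0.57756849 0.12702165 0.08634376]
plate ext [0.07935873 0.10904096] ctr [0.57755412 0.12701619 0.08633575]
((549.9232788085938, 112.0135726928711), (80.2507095336914, 110.37715148925781), 0.06029172241687775)
```

Call:
{"op": "carry_out", "data": {
  "increments": [
    [[0,0.1,0],[0.4,-1,0],0],
    [[0,0.1,0.1],[0.4,-1,0],0],
    [[0,0,0],[0.4,-1,0],0],
    [[0,0,0],[0.4,-1,0],0],
    [[0,0,0],[0.4,-1,0],0],
    [[0,0,0],[0.4,-1,0],0],
    [[0,0,0],[0.5,-1,0],0],
    [[0,0,0],[0.5,-1,0],0]
  ]
}}

```text
t: 10.85
tool_pos: [0.5789, -0.0195, 0.3535]
tool_rot: [-0.029, 1.577, 0.042]
contact_force: [-0.2, -0.7, -0.5]
opening: 0.012
```

Call:
{"op": "carry_out", "data": {
  "increments": [
    [[0,0,0],[0.5,-0.9,0],0],
    [[0,0,0],[0.1,-0.4,0],0],
    [[0,0,0],[0,0,0],0]
  ]
}}

```text
t: 11.15
tool_pos: [0.5922, -0.0468, 0.3533]
tool_rot: [-0.029, 1.578, 0.042]
contact_force: [0.7, -0.2, -0.8]
opening: 0.0118
```

```bash
python3 -c "
from slot import *
need([.5908,-.0489,.330],[0,0,-1],[1,.025,0])
im,d=get_image('wrist');c=get_calibration('wrist');cv2.imwrite('pics/w8.png',im); np.savez('/tmp/w8.npz',d=d,**c)
slot(cloud(c,d))"
```

```text
sign 1 turn units [-0.08 -0.07 -0.21] | 0.023
sign -1 turn units [ 0.11 -0.13 31.21] | 3.121
t 11.15 pos [ 0.5922 -0.0468  0.3533] shift units [-0.07 -0.11 -1.17] F [ 0.7 -0.2 -0.8] open 0.0118 q [-0.21  0.02  1.74  0.01  1.4  -0.25]
lo floor 6 x [0.5785 0.5785 0.6066 0.6081 0.6088] y [-0.0848 -0.0835 -0.0833] z [0.0635 0.0652 0.0656]
hi floor 19 x [0.5674 0.5685 0.5735 0.606  0.6064] y [0.0004 0.0083 0.0087] z [0.0638 0.0702 0.072 ]
hi front 11 x [0.5676 0.5682 0.5709 0.5735 0.574 ] y [0.0084 0.0086 0.0087] z [0.0794 0.0805 0.0817]
hi back 22 x [0.6018 0.6022 0.6042 0.606  0.6064] y [0.0003 0.0005 0.0006] z [0.0781 0.0852 0.0914]
```

View pics/w8.png

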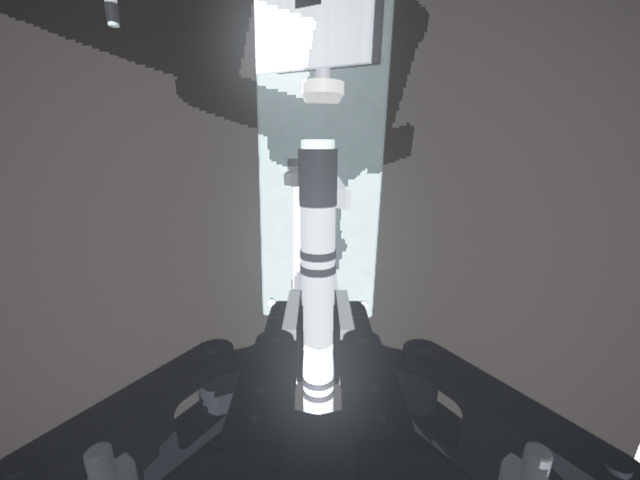

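```bash
cat > held.py <<'E'
from go import *
def held(W,o=None):
    z=W[...,2]; o=o or get_obs(); zt=o["tool_pos"][2]-.157
    s=(abs(z-zt)<.03)&(abs(W[...,0]-o["tool_pos"][0])<.009)&(W[...,1]>o["tool_pos"][1]+.022)&(W[...,1]<o["tool_pos"][1]+.09)
    P=W[s]
    # per y-slice: top z & mid x
    for y0 in np.arange(P[:,1].min(),P[:,1].max(),.01):
        Q=P[(P[:,1]>=y0)&(P[:,1]<y0+.01)]
        if len(Q)>20: print("y %.3f"%(y0+.005),"xmid %.4f"%((np.percentile(Q[:,0],1)+np.percentile(Q[:,0],99))/2),"w %.4f"%np.ptp(np.percentile(Q[:,0],[1,99])),"ztop %.4f"%np.percentile(Q[:,2],95))
    print("end y",P[:,1].max())
E
python3 - <<'E'
from held import *
f=np.load("/tmp/w8.npz"); c={k:f[k] for k in f if k!='d'}; held(cloud(c,f["d"]))
E
```

```text
y -0.019 xmid 0.5904 w 0.0133 ztop 0.2025
y -0.009 xmid 0.5899 w 0.0131 ztop 0.2025
y 0.001 xmid 0.5894 w 0.0127 ztop 0.2025
y 0.011 xmid 0.5895 w 0.0126 ztop 0.2030
y 0.021 xmid 0.5891 w 0.0120 ztop 0.2030
y 0.031 xmid 0.5887 w 0.0107 ztop 0.2019
end y 0.027997136162363073
```

Call:
{"op": "carry_out", "data": {
  "increments": [
    [[-0.08,-0.07,-0.2],[-0.07,-0.1,0],0],
    [[0,0,0],[0,0,-0.9],0],
    [[0,0,0],[0,0,-0.9],0],
    [[0,0,0],[0,0,-0.9],0],
    [[0,0,0],[0,0,0],0]
  ]
}}

```text
t: 11.7
tool_pos: [0.5891, -0.0447, 0.2991]
tool_rot: [-0.021, 1.568, 0.02]
contact_force: [-0.4, -0.3, -1.0]
opening: 0.012
```

```bash
python3 -c "
from held import *
need([.5908,-.0489,.232],[0,0,-1],[1,.025,0])
im,d=get_image('wrist');c=get_calibration('wrist');cv2.imwrite('pics/w9.png',im)
held(cloud(c,d))"
```

```text
sign 1 turn units [ 0.01  0.03 -0.01] | 0.003
sign -1 turn units [-5.00e-02  1.00e-02  3.14e+01] | 3.14
t 11.7 pos [ 0.5891 -0.0447  0.2991] shift units [ 0.09 -0.21 -3.35] F [-0.4 -0.3 -1. ] open 0.012 q [-0.2   0.06  1.79 -0.    1.29 -0.23]
y -0.018 xmid 0.5905 w 0.0133 ztop 0.1497
y -0.008 xmid 0.5901 w 0.0129 ztop 0.1496
y 0.002 xmid 0.5900 w 0.0128 ztop 0.1496
y 0.012 xmid 0.5896 w 0.0137 ztop 0.1499
y 0.022 xmid 0.5893 w 0.0133 ztop 0.1497
y 0.032 xmid 0.5892 w 0.0119 ztop 0.1488
end y 0.027980063426153074
```

View pics/w9.png

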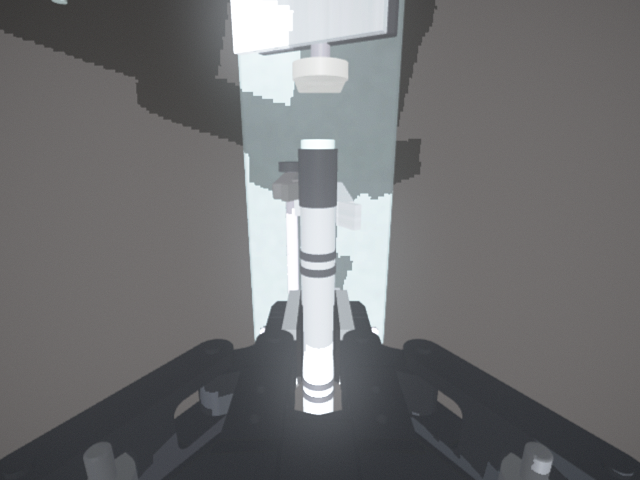

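```bash
python3 -c "
from held import *
for i in range(3):
  need([.5908,-.0489,.232],[0,0,-1],[1,.025,0])
  im,d=get_image('wrist');c=get_calibration('wrist');print(c['position'])
  M=R.from_rotvec(c['orientation']).as_matrix(); 
W=cloud(c,d);held(W)
x,y,z=W[...,0],W[...,1],W[...,2]
s=(y>-.02)&(y<.01)&(z>.095)&(z<.116)&(x>.55)&(x<.63)
P=W[s];print(np.percentile(P[:,0],[1,10,50,90,99]))
for a in np.arange(.556,.624,.004):
  Q=P[(P[:,0]>=a)&(P[:,0]<a+.004)]
  if len(Q): print('%.3f'%a,len(Q),np.round(np.percentile(Q[:,2],[5,95]),4),np.round(np.percentile(Q[:,1],[5,95]),4))
"
```

```text
sign 1 turn units [ 0.01  0.06 -0.01] | 0.006
sign -1 turn units [-9.00e-02  2.00e-02  3.14e+01] | 3.14
t 11.75 pos [ 0.5897 -0.0448  0.3008] shift units [ 0.06 -0.2  -3.44] F [1.1 0.5 0.3] open 0.0118 q [-0.2   0.06  1.79  0.    1.29 -0.23]
[0.58935059 0.02661661 0.27014468]
sign 1 turn units [ 0.02  0.08 -0.01] | 0.008
sign -1 turn units [-1.30e-01  3.00e-02  3.14e+01] | 3.14
t 11.8 pos [ 0.5902 -0.0451  0.3022] shift units [ 0.03 -0.19 -3.51] F [-0.3 -0.1 -0.2] open 0.0116 q [-0.2   0.06  1.78  0.    1.29 -0.23]
[0.58979949 0.02639102 0.27104014]
sign 1 turn units [ 0.02  0.1  -0.01] | 0.01
sign -1 turn units [-1.50e-01  3.00e-02  3.14e+01] | 3.14
t 11.85 pos [ 0.5906 -0.0453  0.3032] shift units [ 0.01 -0.18 -3.56] F [-0.  -0.  -0.6] open 0.012 q [-0.2   0.06  1.78  0.    1.29 -0.23]
[0.59005168 0.02622305 0.27150759]
y -0.018 xmid 0.5925 w 0.0133 ztop 0.1526
y -0.008 xmid 0.5921 w 0.0128 ztop 0.1523
y 0.002 xmid 0.5920 w 0.0129 ztop 0.1524
y 0.012 xmid 0.5915 w 0.0137 ztop 0.1526
y 0.022 xmid 0.5913 w 0.0133 ztop 0.1524
y 0.032 xmid 0.5912 w 0.0115 ztop 0.1515
end y 0.027160048355106603
[0.56756102 0.57036629 0.58153521 0.60790253 0.60985806]
0.564 24 [0.0979 0.0994] [0.001  0.0068]
0.568 124 [0.0979 0.1004] [0.0001 0.0078]
0.572 151 [0.1006 0.1065] [0.0003 0.0079]
0.576 159 [0.0983 0.1049] [0.0004 0.008 ]
0.580 66 [0.0951 0.0985] [0.0006 0.0078]
0.600 144 [0.1013 0.1059] [-0.0118 -0.0003]
0.604 253 [0.1002 0.1099] [-0.0116 -0.0002]
0.608 95 [0.1068 0.1093] [-0.0115 -0.0006]
```

Call:
{"op": "carry_out", "data": {
  "increments": [
    [[0,0.1,0],[0,-0.18,-0.3],0],
    [[0,0,0],[0,0,-0.2],0]
  ]
}}

```text
t: 12.1
tool_pos: [0.5917, -0.0493, 0.2963]
tool_rot: [-0.023, 1.566, 0.018]
contact_force: [1.1, 0.1, -0.9]
opening: 0.012
```

```bash
cat > chk.py <<'E'
from held import *
for i in range(4): get_image('wrist')
need([.5908,-.0489,.232],[0,0,-1],[1,.025,0])
c=get_calibration('wrist');im,d=get_image('wrist');np.savez('/tmp/w10.npz',d=d,**c);cv2.imwrite('pics/w10.png',im)
c2=get_calibration('wrist');print(c2['position']-c['position'])
W=cloud(c,d);held(W)
x,y,z=W[...,0],W[...,1],W[...,2]
s=(y>-.02)&(y<.01)&(z>.070)&(z<.116)&(x>.59)&(x<.63)
P=W[s]
for a in np.arange(.07,.115,.004):
  Q=P[(P[:,2]>=a)&(P[:,2]<a+.004)]
  if len(Q): print('z%.3f'%a,len(Q),np.round(np.percentile(Q[:,0],[2,10,50,90]),4),np.round(np.percentile(Q[:,1],[5,95]),4))
E
python3 chk.py
```

```text
sign 1 turn units [ 0.03  0.04 -0.02] | 0.005
sign -1 turn units [-0.07  0.05 31.4 ] | 3.14
t 12.3 pos [ 0.5915 -0.049   0.2958] shift units [-0.03  0.   -3.19] F [ 0.4  0.3 -0.9] open 0.0118 q [-0.21  0.07  1.78 -0.    1.28 -0.23]
[1.28570439e-05 2.52081400e-05 5.96738987e-05]
y -0.022 xmid 0.5921 w 0.0133 ztop 0.1447
y -0.012 xmid 0.5917 w 0.0128 ztop 0.1445
y -0.002 xmid 0.5916 w 0.0128 ztop 0.1445
y 0.008 xmid 0.5912 w 0.0137 ztop 0.1446
y 0.018 xmid 0.5909 w 0.0133 ztop 0.1446
y 0.028 xmid 0.5908 w 0.0116 ztop 0.1432
end y 0.023485996636181606
z0.070 9 [0.6026 0.6029 0.6047 0.6063] [-0.0001  0.0001]
z0.074 9 [0.6023 0.6027 0.6044 0.6061] [-0.0002  0.    ]
z0.078 10 [0.6021 0.6024 0.6044 0.6062] [-0.0002  0.0001]
z0.082 9 [0.6024 0.6027 0.6043 0.606 ] [-0.0003  0.    ]
z0.086 12 [0.6016 0.6017 0.6038 0.606 ] [-0.0002  0.0001]
z0.090 11 [0.6014 0.6018 0.6038 0.6058] [-0.0001 -0.    ]
z0.094 13 [0.6012 0.6017 0.604  0.6064] [-0.0002  0.0001]
z0.098 64 [0.6004 0.6007 0.6011 0.6036] [-0.0114 -0.0001]
z0.102 179 [0.6013 0.6017 0.6029 0.6045] [-0.0114 -0.0001]
z0.106 324 [0.6038 0.6045 0.6066 0.609 ] [-0.0114 -0.0004]
z0.110 4 [0.606  0.606  0.6062 0.6065] [-0.01   -0.0024]
```

View pics/w10.png

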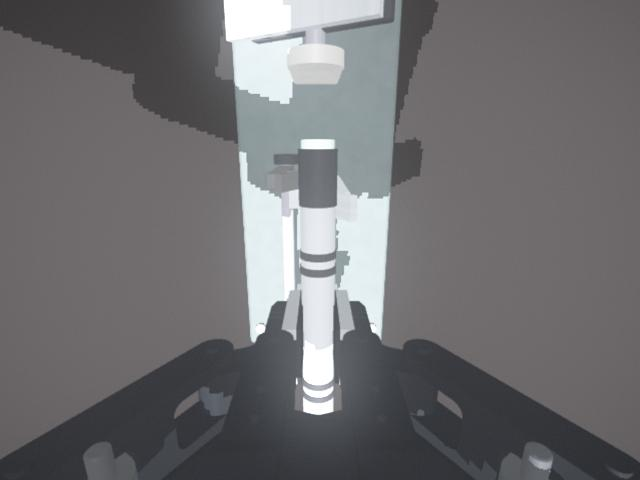

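Call:
{"op": "carry_out", "data": {
  "increments": [
    [[0.02,0.04,0],[-0.03,0,-0.4],0],
    [[0,0,0],[0,0,-0.5],0],
    [[0,0,0],[0,0,-0.5],0],
    [[0,0,0],[0,0,-0.3],0],
    [[0,0,0],[0,0,-0.2],0]
  ]
}}

```text
t: 12.85
tool_pos: [0.5907, -0.0489, 0.2546]
tool_rot: [-0.021, 1.571, 0.02]
contact_force: [0.7, 0.6, 0.1]
opening: 0.0117
```

```bash
python3 chk.py
```

```text
sign 1 turn units [ 0.01  0.01 -0.02] | 0.002
sign -1 turn units [-2.00e-02  2.00e-02  3.14e+01] | 3.14
t 13.05 pos [ 0.591  -0.049   0.2559] shift units [-0.01  0.   -1.19] F [-0.2 -0.2  0.3] open 0.0121 q [-0.21  0.11  1.81 -0.    1.22 -0.23]
[ 1.75029358e-04 -3.67089247e-05  4.17502076e-04]
y -0.022 xmid 0.5912 w 0.0133 ztop 0.1048
y -0.012 xmid 0.5911 w 0.0175 ztop 0.1046
y -0.002 xmid 0.5912 w 0.0176 ztop 0.1046
y 0.008 xmid 0.5897 w 0.0147 ztop 0.1049
y 0.018 xmid 0.5900 w 0.0133 ztop 0.1048
y 0.028 xmid 0.5898 w 0.0118 ztop 0.1038
end y 0.023792073623936493
z0.070 32 [0.5986 0.5987 0.6024 0.606 ] [-0.0082  0.0001]
z0.074 33 [0.5986 0.5987 0.6012 0.6058] [-0.0103  0.    ]
z0.078 45 [0.5985 0.5985 0.6008 0.6056] [-0.0073 -0.    ]
z0.082 42 [0.5986 0.5986 0.6013 0.6055] [-0.0112  0.    ]
z0.086 62 [0.5984 0.5985 0.6003 0.6059] [-0.0082  0.    ]
z0.090 50 [0.5985 0.5987 0.6015 0.6055] [-0.0105  0.0001]
z0.094 84 [0.5972 0.5985 0.5991 0.605 ] [-0.0107  0.0001]
z0.098 660 [0.5948 0.5957 0.5972 0.6012] [-0.0166  0.0072]
z0.102 1579 [0.5902 0.5907 0.5934 0.6029] [-0.018   0.0082]
z0.106 560 [0.6037 0.6046 0.6066 0.609 ] [-0.0114 -0.0003]
z0.110 9 [0.606  0.606  0.6063 0.6068] [-0.0097 -0.0028]
```

View pics/w10.png

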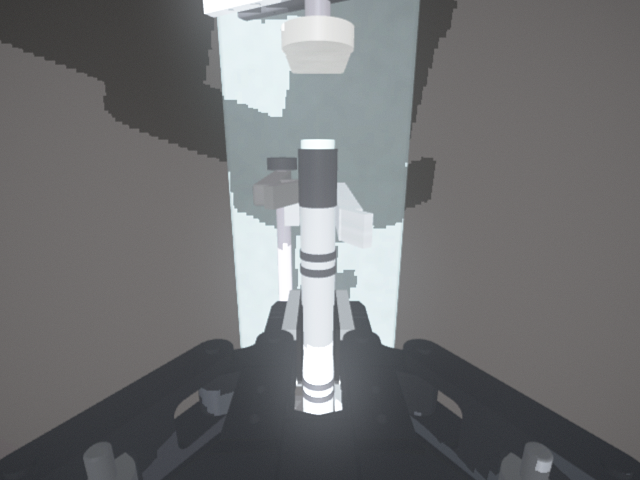

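Call:
{"op": "carry_out", "data": {
  "increments": [
    [[0,0,0],[-0.02,0,-0.3],0],
    [[0,0,0],[0,0,-0.3],0],
    [[0,0,0],[0,0,-0.3],0]
  ]
}}

```text
t: 13.4
tool_pos: [0.5917, -0.0493, 0.243]
tool_rot: [-0.023, 1.568, 0.019]
contact_force: [-8.9, 0.3, 10.2]
opening: 0.0121
```

```bash
python3 -c "
from held import *
need([.5908,-.0489,.232],[0,0,-1],[1,.025,0])"
```

```text
sign 1 turn units [ 0.02  0.03 -0.02] | 0.004
sign -1 turn units [-5.00e-02  3.00e-02  3.14e+01] | 3.14
t 13.4 pos [ 0.5917 -0.0493  0.243 ] shift units [-0.05  0.02 -0.55] F [-8.9  0.3 10.2] open 0.0121 q [-0.21  0.13  1.81 -0.    1.19 -0.23]
```

Call:
{"op": "carry_out", "data": {
  "increments": [
    [[0,0.03,0],[-0.06,0,-0.4],0],
    [[0,0,0],[-0.04,0,-0.4],0],
    [[0,0,0],[-0.03,0,-0.4],0]
  ]
}}

```text
t: 13.7
tool_pos: [0.592, -0.0496, 0.2312]
tool_rot: [-0.024, 1.571, 0.02]
contact_force: [-33.7, 6.9, 65.4]
opening: 0.0119
```

```bash
python3 -c "
from held import *
need([.5908,-.0489,.232],[0,0,-1],[1,.025,0])
c=get_calibration('wrist');im,d=get_image('wrist');cv2.imwrite('pics/w11.png',im)
held(cloud(c,d))
"
```

```text
sign 1 turn units [ 0.03 -0.   -0.02] | 0.004
sign -1 turn units [ 0.    0.04 31.39] | 3.139
t 13.7 pos [ 0.592  -0.0496  0.2312] shift units [-0.06  0.04  0.04] F [-33.7   6.9  65.4] open 0.0119 q [-0.21  0.15  1.82 -0.    1.18 -0.23]
y -0.023 xmid 0.5916 w 0.0134 ztop 0.0807
y -0.013 xmid 0.5920 w 0.0175 ztop 0.0996
y -0.003 xmid 0.5921 w 0.0176 ztop 0.1002
y 0.007 xmid 0.5903 w 0.0144 ztop 0.0904
y 0.017 xmid 0.5905 w 0.0136 ztop 0.0808
y 0.027 xmid 0.5904 w 0.0111 ztop 0.0796
end y 0.022889353053901395
```

View pics/w11.png

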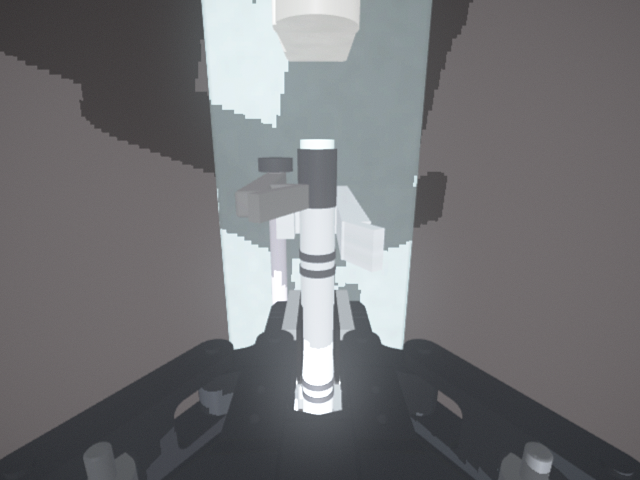

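Call:
{"op": "carry_out", "data": {
  "increments": [
    [[0,0,0],[-0.04,0.02,0.06],0],
    [[0,0,0],[-0.02,0,0.03],0]
  ]
}}

```text
t: 13.95
tool_pos: [0.5913, -0.0492, 0.2358]
tool_rot: [-0.024, 1.568, 0.019]
contact_force: [1.5, 0.7, -2.0]
opening: 0.0123
```

```bash
python3 -c "
from held import *
need([.5908,-.0489,.232],[0,0,-1],[1,.025,0])"
```

```text
sign 1 turn units [ 0.03  0.03 -0.03] | 0.005
sign -1 turn units [-0.05  0.05 31.39] | 3.139
t 13.95 pos [ 0.5913 -0.0492  0.2358] shift units [-0.03  0.01 -0.19] F [ 1.5  0.7 -2. ] open 0.0123 q [-0.21  0.14  1.82 -0.    1.18 -0.23]
```

Call:
{"op": "carry_out", "data": {
  "increments": [
    [[0,0,0],[-0.02,0,-0.13],0],
    [[0,0,0],[0,0,-0.08],0]
  ]
}}

```text
t: 14.15
tool_pos: [0.5911, -0.0492, 0.2317]
tool_rot: [-0.024, 1.568, 0.019]
contact_force: [-7.8, 0.5, 16.0]
opening: 0.0115
```

```bash
python3 -c "
from held import *
need([.5908,-.0489,.232],[0,0,-1],[1,.025,0])"
```

```text
sign 1 turn units [ 0.03  0.03 -0.03] | 0.005
sign -1 turn units [-0.05  0.05 31.39] | 3.139
t 14.15 pos [ 0.5911 -0.0492  0.2317] shift units [-0.01  0.02  0.01] F [-7.8  0.5 16. ] open 0.0115 q [-0.21  0.14  1.82 -0.    1.17 -0.23]
```

Seated with a light load; release.

Call:
{"op": "carry_out", "data": {
  "increments": [
    [[0,0,0],[0,0,0],0.4],
    [[0,0,0],[0,0,0],0.4],
    [[0,0,0],[0,0,0],0.4],
    [[0,0,0],[0,0,0],0.4]
  ]
}}

```text
t: 14.55
tool_pos: [0.5903, -0.0493, 0.2282]
tool_rot: [-0.023, 1.571, 0.02]
contact_force: [0.5, -0.2, 0.2]
opening: 0.034
```

```bash
python3 -c "
from held import *
need([.5908,-.0489,.232],[0,0,-1],[1,.025,0])
c=get_calibration('wrist');im,d=get_image('wrist');cv2.imwrite('pics/w12.png',im)
held(cloud(c,d))
"
```

```text
sign 1 turn units [ 0.02 -0.01 -0.02] | 0.003
sign -1 turn units [1.000e-02 4.000e-02 3.139e+01] | 3.139
t 14.55 pos [ 0.5903 -0.0493  0.2282] shift units [0.03 0.02 0.19] F [ 0.5 -0.2  0.2] open 0.034 q [-0.21  0.15  1.82 -0.    1.17 -0.23]
y -0.022 xmid 0.5915 w 0.0134 ztop 0.0812
y -0.012 xmid 0.5902 w 0.0176 ztop 0.0904
y -0.002 xmid 0.5903 w 0.0177 ztop 0.0962
y 0.008 xmid 0.5894 w 0.0161 ztop 0.0932
y 0.018 xmid 0.5904 w 0.0132 ztop 0.0814
y 0.028 xmid 0.5919 w 0.0082 ztop 0.0807
end y 0.023016802755346136
```

View pics/w12.png

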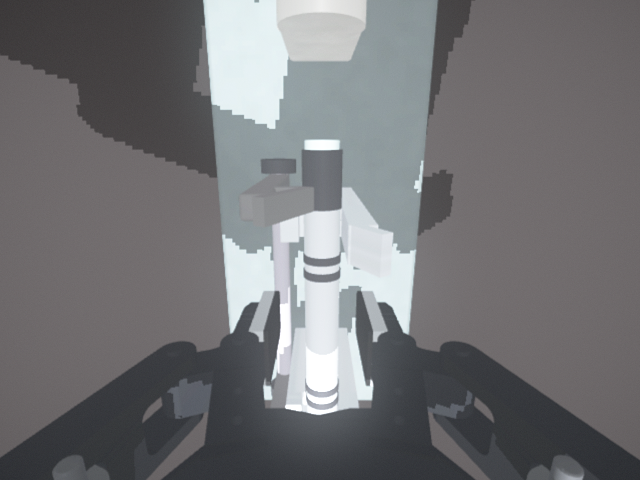

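Call:
{"op": "carry_out", "data": {
  "increments": [
    [[0,0,0],[0,0,0.5],0.4],
    [[0,0,0],[0,0,0.8],0.4],
    [[0,0,0],[0,0,1],0.4],
    [[0,0,0],[0,0,1],0.5],
    [[0,0,0],[0,0,1],0.7],
    [[0,0,0],[0,0,1],1],
    [[0,0,0],[0,-0.5,0.5],1],
    [[0,0,0],[0,-0.5,0],1]
  ]
}}

```text
t: 15.4
tool_pos: [0.5897, -0.0693, 0.3573]
tool_rot: [-0.026, 1.565, 0.02]
contact_force: [0.2, 0.1, 0.9]
opening: 0.0856
```

```bash
cat > lampchk.py <<'E'
from go import *
for i in range(2): get_image('wrist')
c=get_calibration('wrist');im,d=get_image('wrist');cv2.imwrite('pics/w13.png',im); W=cloud(c,d)
need([.394,-.2995,.36],[0,0,-1],[.28,-.96,0])
s=(abs(W[...,0]-.591)<.02)&(abs(W[...,1]+.049)<.09)&(W[...,2]>.072)
for y0 in np.arange(-.135,.04,.008):
    Q=W[s&(abs(W[...,1]-y0)<.004)&(abs(W[...,2]-.080)<.006)]
    if len(Q)>8: print("y %.3f"%y0,len(Q),"xmid %.4f"%np.mean(np.percentile(Q[:,0],[2,98])),"w %.4f"%np.ptp(np.percentile(Q[:,0],[2,98])),"ztop %.4f"%np.percentile(Q[:,2],90), "x of top %.4f"%Q[Q[:,2]>np.percentile(Q[:,2],70)][:,0].mean())
E
python3 lampchk.py
```

```text
sign 1 turn units [ 2.000e-02 -1.000e-02 -1.314e+01] | 1.314
sign -1 turn units [1.000e-02 2.000e-02 1.827e+01] | 1.827
t 15.55 pos [ 0.589  -0.0695  0.3537] shift units [ -9.75 -11.5    0.31] F [-0.5  0.6 -0.1] open 0.0854 q [-0.24  0.01  1.74 -0.    1.39 -0.27]
y -0.127 55 xmid 0.5949 w 0.0126 ztop 0.0806 x of top 0.5946
y -0.119 173 xmid 0.5944 w 0.0134 ztop 0.0809 x of top 0.5946
y -0.111 155 xmid 0.5942 w 0.0131 ztop 0.0809 x of top 0.5943
y -0.103 167 xmid 0.5895 w 0.0220 ztop 0.0841 x of top 0.5875
y -0.095 326 xmid 0.5863 w 0.0290 ztop 0.0837 x of top 0.5843
y -0.087 313 xmid 0.5935 w 0.0294 ztop 0.0810 x of top 0.5977
y -0.079 178 xmid 0.5932 w 0.0128 ztop 0.0809 x of top 0.5932
y -0.071 191 xmid 0.5929 w 0.0127 ztop 0.0808 x of top 0.5930
y -0.063 192 xmid 0.5926 w 0.0126 ztop 0.0807 x of top 0.5926
y -0.055 193 xmid 0.5924 w 0.0124 ztop 0.0806 x of top 0.5927
y -0.047 198 xmid 0.5922 w 0.0123 ztop 0.0806 x of top 0.5927
y -0.039 197 xmid 0.5919 w 0.0122 ztop 0.0807 x of top 0.5919
y -0.031 208 xmid 0.5917 w 0.0121 ztop 0.0808 x of top 0.5920
y -0.023 215 xmid 0.5914 w 0.0133 ztop 0.0810 x of top 0.5915
y -0.015 242 xmid 0.5883 w 0.0191 ztop 0.0810 x of top 0.5915
y -0.007 344 xmid 0.5873 w 0.0224 ztop 0.0806 x of top 0.5917
y 0.001 266 xmid 0.5875 w 0.0217 ztop 0.0816 x of top 0.5908
y 0.009 229 xmid 0.5905 w 0.0129 ztop 0.0817 x of top 0.5897
y 0.017 247 xmid 0.5902 w 0.0127 ztop 0.0813 x of top 0.5902
y 0.025 71 xmid 0.5901 w 0.0114 ztop 0.0805 x of top 0.5903
```

View pics/w13.png

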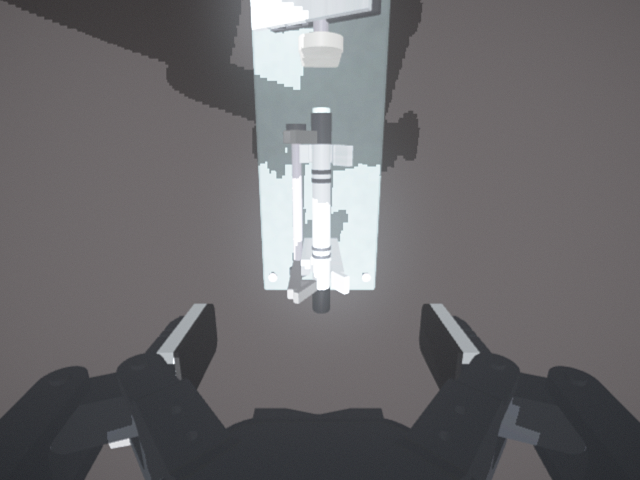

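Call:
{"op": "carry_out", "data": {
  "increments": [
    [[0,0,-1],[-0.8,-1,0],1],
    [[0,0,-1],[-0.8,-1,0],1],
    [[0,0,-1],[-0.8,-1,0],1],
    [[0,0,-1],[-0.8,-1,0],1],
    [[0,0,-1],[-0.8,-1,0],1],
    [[0,0,-1],[-0.8,-1,0],1],
    [[0,0,-1],[-0.8,-1,0],1],
    [[0,0,-1],[-0.8,-1,0],1]
  ]
}}

```text
t: 16.35
tool_pos: [0.454, -0.2316, 0.3388]
tool_rot: [0.635, 1.501, -0.621]
contact_force: [-0.4, 0.1, -0.2]
opening: 0.0854
```

Call:
{"op": "carry_out", "data": {
  "increments": [
    [[0,0,-1],[-0.8,-1,-0.3],1],
    [[0,0,-1],[-0.8,-1,-0.5],1],
    [[0,0,-1],[-0.8,-0.8,-0.5],1],
    [[0,0,-1],[-0.4,-0.4,-0.5],1],
    [[0,0,-0.6],[-0.2,0,-0.3],1]
  ]
}}

```text
t: 16.85
tool_pos: [0.3879, -0.2986, 0.2882]
tool_rot: [1.016, 1.363, -0.987]
contact_force: [-0.6, 0.2, 0.4]
opening: 0.0853
```

```bash
cat > car.py <<'E'
from go import *
for i in range(3): get_image('wrist')
c=get_calibration('wrist');im,d=get_image('wrist');cv2.imwrite('pics/w14.png',im); np.savez('/tmp/w14.npz',d=d,**c); W=cloud(c,d)
need([.394,-.2995,.177],[0,0,-1],[.28,-.96,0])
for r in tip_of("wrist","slide_carrier")[:2]: print(r, ray(c,*r["centre"],0))
x,y,z=W[...,0],W[...,1],W[...,2]
near=(abs(x-.392)<.07)&(abs(y+.3)<.07)
g=W[near&(z>.036)&(z<.05)]; b=cv2.minAreaRect((g[:,:2]*1000).astype(np.float32)); print("grip",len(g),b,np.median(g[:,2]))
m=im.astype(int); br=(m.max(2)>90)&near&(z<.012)&(z>.001)
N,L,S,C=cv2.connectedComponentsWithStats(br.astype(np.uint8))
print(S[:5],C[:5])
k=br
P=W[k]; b=cv2.minAreaRect((P[:,:2]*1000).astype(np.float32)); print("frame",len(P),b,np.median(P[:,2]))
E
python3 car.py
```

```text
sign 1 turn units [-0.31 -0.13 -0.08] | 0.035
sign -1 turn units [ 0.2  -0.49 31.34] | 3.134
t 17.05 pos [ 0.3892 -0.2979  0.2898] shift units [ 0.24 -0.08 -5.64] F [-0.6 -0.4  0.9] open 0.0854 q [-0.81 -0.17  2.02  0.01  1.32  0.47]
{'centre': [331.3, 232.0], 'p': 0.8} [ 0.39478251 -0.2966502   0.        ]
grip 713 ((394.1934814453125, -298.49639892578125), (26.319881439208984, 11.954627990722656), 14.167657852172852) 0.04080999028446555
[[     0      0    640    480 303325]
 [   267    146      1      1      1]
 [   311    153      1      1      1]
 [   349    159      1      1      1]
 [   274    170      1      1      1]] [[319.32407813 239.57826753]
 [267.         146.        ]
 [311.         153.        ]
 [349.         159.        ]
 [274.         170.        ]]
frame 3875 ((394.1949157714844, -290.0547790527344), (117.48074340820312, 107.84523010253906), 12.445878028869629) 0.0040076096495303415
```

View pics/w14.png

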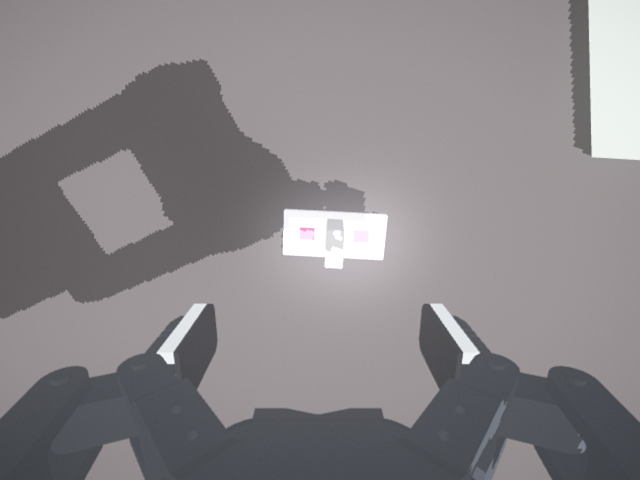

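Call:
{"op": "carry_out", "data": {
  "increments": [
    [[-0.3,-0.13,-0.4],[0.2,0,-0.7],1],
    [[0,0,0],[0.04,0,-1],1],
    [[0,0,0],[0,0,-1],1],
    [[0,0,0],[0,0,-0.9],1],
    [[0,0,0],[0,0,-0.6],1],
    [[0,0,0],[0,0,-0.3],1]
  ]
}}

```text
t: 17.7
tool_pos: [0.3986, -0.2979, 0.2031]
tool_rot: [1.013, 1.307, -1.014]
contact_force: [-0.2, -0.3, 0.2]
opening: 0.0853
```

```bash
sed -i 's/w14/w15/g; s/\[.394,-.2995,.177\]/[.394,-.2985,.183]/; s/\[.28,-.96,0\]/[.245,-.9695,0]/' car.py; python3 car.py
```

```text
sign 1 turn units [ 0.1   0.12 -0.12] | 0.02
sign -1 turn units [-0.18  0.16 31.3 ] | 3.13
t 17.9 pos [ 0.3988 -0.2984  0.2046] shift units [-0.24 -0.   -1.08] F [-0.4 -0.6  0.4] open 0.0855 q [-0.79 -0.04  2.06  0.    1.1   0.52]
{'centre': [308.9, 292.8], 'p': 0.88} [ 0.39514601 -0.29725087  0.        ]
grip 2301 ((397.0124816894531, -300.51092529296875), (31.09807777404785, 108.09852600097656), 14.79702091217041) 0.041071873850807294
[[     0      0    640    480 299581]
 [   254    185      1      1      1]
 [   372    184      1      1      1]
 [   276    206      1      1      1]
 [   198    224      1      1      1]] [[319.72908496 238.08161065]
 [254.         185.        ]
 [372.         184.        ]
 [276.         206.        ]
 [198.         224.        ]]
frame 7619 ((414.8234558105469, -299.4019775390625), (92.0280532836914, 144.1061553955078), 27.976608276367188) 0.0039606289984281395
```

View pics/w15.png

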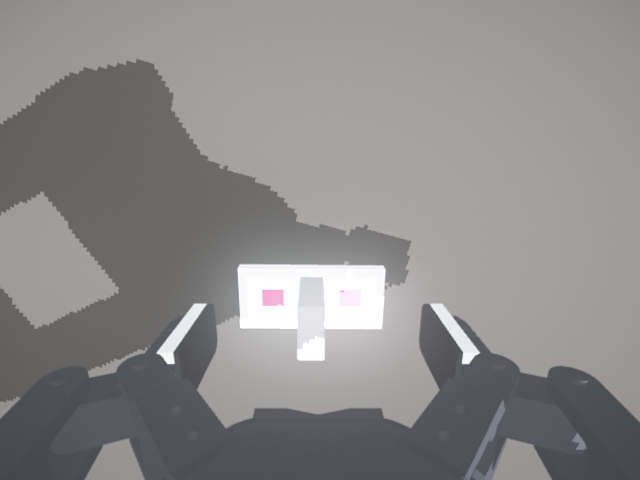

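Call:
{"op": "carry_out", "data": {
  "increments": [
    [[0.1,0.12,-0.06],[-0.22,0,-0.5],1],
    [[0,0,0],[0,0,-0.4],1],
    [[0,0,0],[0,0,-0.15],1]
  ]
}}

```text
t: 18.25
tool_pos: [0.3948, -0.2994, 0.1849]
tool_rot: [1.019, 1.314, -1.021]
contact_force: [-0.4, 0.5, 0.1]
opening: 0.0852
```

```bash
python3 -c "
from go import *
for i in range(3): get_image('wrist')
need([.394,-.2985,.183],[0,0,-1],[.245,-.9695,0])"
```

```text
sign 1 turn units [ 0.03  0.03 -0.05] | 0.007
sign -1 turn units [-0.04  0.05 31.36] | 3.136
t 18.4 pos [ 0.3949 -0.2994  0.1853] shift units [-0.05  0.05 -0.11] F [0.6 0.5 0.4] open 0.0853 q [-0.8  -0.01  2.07 -0.    1.07  0.52]
```

Call:
{"op": "carry_out", "data": {
  "increments": [
    [[0.03,0.03,0],[-0.05,0.03,-0.1],0.5],
    [[0,0,0],[0,0,0],0.2],
    [[0,0,0],[0,0,0],0],
    [[0,0,0],[0,0,0],0],
    [[0,0,0],[0,0,0],0],
    [[0,0,0],[0,0,0],0],
    [[0,0,0],[0,0,0],0]
  ],
  "squeeze": 60
}}

```text
t: 19.1
tool_pos: [0.3943, -0.2991, 0.184]
tool_rot: [1.02, 1.317, -1.021]
contact_force: [0.2, 0.3, -1.0]
opening: 0.0113
```

```bash
python3 -c "
from go import *
need([.394,-.2985,.183],[0,0,-1],[.245,-.9695,0])
im,d=get_image('wrist');cv2.imwrite('pics/w16.png',im)"
```

```text
sign 1 turn units [ 0.01  0.01 -0.06] | 0.006
sign -1 turn units [-1.000e-02  2.000e-02  3.136e+01] | 3.136
t 19.1 pos [ 0.3943 -0.2991  0.184 ] shift units [-0.01  0.03 -0.05] F [ 0.2  0.3 -1. ] open 0.0113 q [-0.8  -0.    2.07 -0.    1.07  0.52]
```

View pics/w16.png

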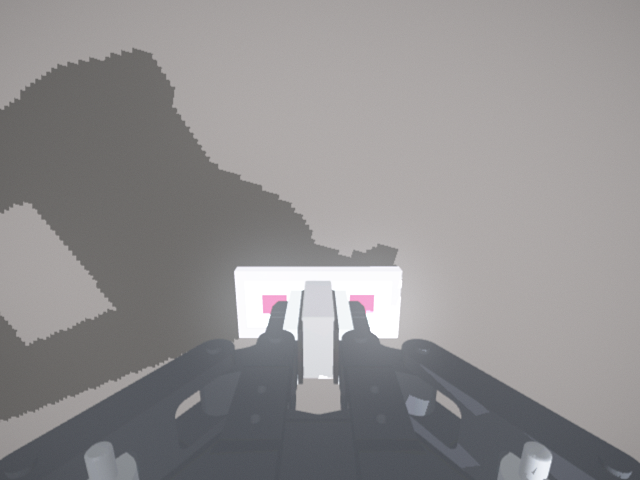

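Call:
{"op": "carry_out", "data": {
  "increments": [
    [[0,0,0],[0,0,0.3],0],
    [[0,0,0],[0,0,0.7],0],
    [[0,0,0],[0,0,1],0],
    [[0,0,0],[0,0,1],0],
    [[0,0,0],[0,0.5,1],0],
    [[0,0,-0.2],[0.2,0.8,1],0],
    [[0,0,-0.2],[0.2,1,1],0],
    [[0,0,-0.2],[0.2,1,0.6],0]
  ]
}}

```text
t: 19.95
tool_pos: [0.4048, -0.2317, 0.3256]
tool_rot: [1.07, 1.29, -1.071]
contact_force: [1.2, 0.5, -0.7]
opening: 0.0108
```

Call:
{"op": "carry_out", "data": {
  "increments": [
    [[0,-0.3,-0.2],[0.2,1,0.3],0],
    [[0,-0.3,-0.2],[0.2,1,0],0],
    [[0,-0.3,-0.2],[0.2,1,0],0],
    [[0,-0.3,-0.2],[0.2,1,0],0],
    [[0,-0.3,-0.2],[0.2,1,0],0],
    [[0,-0.3,-0.2],[0.2,1,0],0],
    [[0,-0.3,-0.1],[0.2,1,0],0],
    [[0,-0.3,0],[0.2,1,0],0]
  ]
}}

```text
t: 20.75
tool_pos: [0.437, -0.065, 0.3461]
tool_rot: [1.265, 1.014, -0.993]
contact_force: [0.3, -0.6, -0.3]
opening: 0.0114
```

```bash
cat > st.py <<'E'
from go import *
import sys
n=np.array([-.4845,-.0135,.8747]); n/=np.linalg.norm(n); S=np.array([.5776,.127,.0863])
h=float(sys.argv[1]) if len(sys.argv)>1 else .05
need(S+(.184+h)*n,-n,[.027,-1,0])
o=get_obs(); M=axes(o); o_c=o["tool_pos"]+.184*M[:,0]; print("carrier origin rel: height",round((o_c-S)@n*1000,1),"mm; in-plane up",round((o_c-S)@np.cross([-.027,1,0],n)*1000,1),"along y",round((o_c-S)@np.array([-.027,1,0])*1000,1),"force along n",round(o["contact_force"]@n,1))
E
python3 st.py
```

```text
sign 1 turn units [ 0.46 -2.41 -0.13] | 0.246
sign -1 turn units [-11.69   0.11  28.84] | 3.112
t 20.75 pos [ 0.437  -0.065   0.3461] shift units [ 1.36  9.44 -2.76] F [ 0.3 -0.6 -0.3] open 0.0114 q [-0.33 -0.45  2.15  0.07  1.18  1.17]
carrier origin rel: height 119.4 mm; in-plane up -45.6 along y -193.9 force along n -0.4
```

Call:
{"op": "carry_out", "data": {
  "increments": [
    [[0.05,-0.3,0],[0.1,1,0],0],
    [[0.05,-0.3,0],[0.1,1,0],0],
    [[0.05,-0.3,0],[0.15,1,0],0],
    [[0.05,-0.3,0],[0.15,1,0],0],
    [[0.05,-0.3,0],[0.15,1,0],0],
    [[0.05,-0.3,0],[0.15,1,0],0],
    [[0.05,-0.3,0],[0.15,1,-0.2],0],
    [[0.05,-0.2,0],[0.15,0.9,-0.4],0]
  ]
}}

```text
t: 21.55
tool_pos: [0.4574, 0.1003, 0.3452]
tool_rot: [1.385, 0.843, -0.792]
contact_force: [-0.5, 0.3, -0.7]
opening: 0.0114
```

Call:
{"op": "carry_out", "data": {
  "increments": [
    [[0,0,0],[0.1,0.7,-0.4],0],
    [[0,0,0],[0.1,0.3,-0.4],0],
    [[0,0,0],[0,0,-0.2],0]
  ]
}}

```text
t: 21.85
tool_pos: [0.4607, 0.1229, 0.3269]
tool_rot: [1.384, 0.844, -0.788]
contact_force: [0.8, -0.8, -0.9]
opening: 0.0106
```

```bash
python3 - <<'E'
from go import *
for i in range(4): im,d=get_image('wrist')
cv2.imwrite('pics/w17.png',im)
E
python3 st.py
```

```text
sign 1 turn units [ 0.05  0.14 -0.14] | 0.02
sign -1 turn units [-15.33  -0.46  27.24] | 3.126
t 22.05 pos [0.461  0.1219 0.3274] shift units [ 0.16  0.1  -1.82] F [-0.5 -0.1 -1.5] open 0.0114 q [ 0.11 -0.38  2.15 -0.05  0.86  1.66]
carrier origin rel: height 83.5 mm; in-plane up 17.3 along y -1.5 force along n -1.1
```

View pics/w17.png

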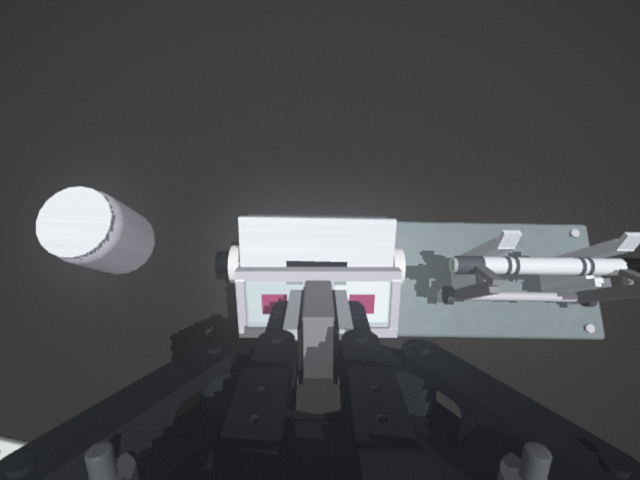

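Call:
{"op": "carry_out", "data": {
  "increments": [
    [[0.05,0.14,-0.14],[0.15,0.1,-0.6],0],
    [[0,0,0],[0.2,0,-0.7],0],
    [[0,0,0],[0.2,0,-0.7],0],
    [[0,0,0],[0.2,0,-0.6],0],
    [[0,0,0],[0.1,0,-0.3],0]
  ]
}}

```text
t: 22.55
tool_pos: [0.4798, 0.122, 0.2682]
tool_rot: [1.398, 0.841, -0.812]
contact_force: [0.2, 0.5, -0.6]
opening: 0.0113
```

```bash
cat > tilt.py <<'E'
from go import *
for i in range(4): im,d=get_image('wrist')
c=get_calibration('wrist'); im,d=get_image('wrist'); cv2.imwrite('pics/w18.png',im)
W=cloud(c,d); o=get_obs(); M=axes(o); L=(W-o["tool_pos"])@M  # tool coords
s=(abs(L[...,0]-.178)<.006)&(abs(L[...,2])<.036)&(abs(L[...,2])>.022)&(abs(L[...,1])<.016)
P=L[s]; print(len(P))
for _ in range(3):
    m=P.mean(0);u,sv,vt=np.linalg.svd(P-m,full_matrices=False);nn=vt[2]*np.sign(vt[2][0]); P=P[abs((P-m)@nn)<.0015]
print("carrier normal in tool coords",nn,"mean",m,len(P))
s=(abs(L[...,0]-.178)<.004)&(abs(L[...,2])<.05)&(abs(L[...,1])<.03); Q=L[s]; print("ext y,z",np.percentile(Q,[1,99],0))
# stage
x,y,z=W[...,0],W[...,1],W[...,2]
n=np.array([-.4845,-.0135,.8747]);S=np.array([.5776,.127,.0863])
D=(W-S)@n; a=(W-S)@np.cross([-.027,1,0],n); b=(W-S)@np.array([-.027,1,0])
s=(abs(D)<.006)&(a>.012)&(a<.039)&(abs(b)<.05); P=W[s]
for _ in range(3):
    m=P.mean(0);u,sv,vt=np.linalg.svd(P-m,full_matrices=False);nn=vt[2]*np.sign(vt[2][2]); P=P[abs((P-m)@nn)<.0015]
print("stage n now",nn,"slope",np.arccos(nn[2]),"offset of S plane mm",((m-S)@n)*1000,len(P),"a,b",a[s].min(),a[s].max(),b[s].min(),b[s].max())
E
python3 tilt.py; python3 st.py .02
```

```text
3647
carrier normal in tool coords [ 0.99978588  0.02040828 -0.003421  ] mean [ 0.18065063  0.00112398 -0.00055809] 3234
ext y,z [[ 0.17679679 -0.01721778 -0.03732799]
 [ 0.1819175   0.01618877  0.03777659]]
stage n now [-0.48559125 -0.01415093  0.87407144] slope 0.5072752145561905 offset of S plane mm 0.08354767399311257 8842 a,b 0.012014567481893028 0.03899772802404726 -0.049982354729797084 0.04996825567169063
sign 1 turn units [-0.01  0.06  0.06] | 0.008
sign -1 turn units [ 15.27   0.39 -27.38] | 3.136
t 22.8 pos [0.4801 0.1223 0.2706] shift units [-0.06  0.1  -0.29] F [-0.  -0.4 -1.6] open 0.0107 q [ 0.11 -0.26  2.15 -0.06  0.73  1.69]
carrier origin rel: height 24.5 mm; in-plane up 4.9 along y -2.3 force along n -1.4
```

View pics/w18.png

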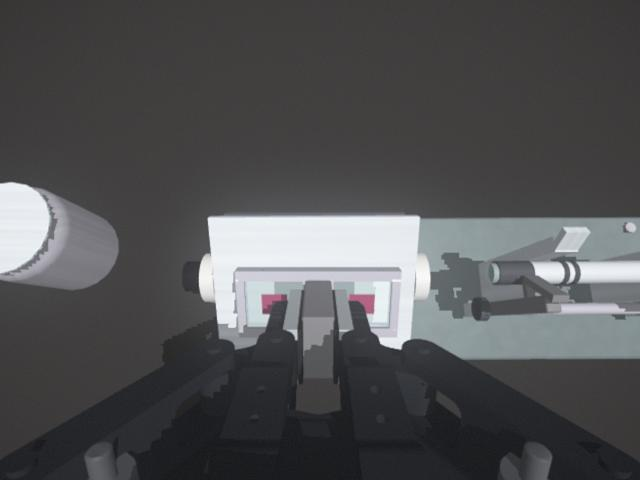

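Call:
{"op": "carry_out", "data": {
  "increments": [
    [[0,0.06,0.06],[0,0.12,-0.3],0],
    [[0,0,0],[0.12,0,-0.3],0],
    [[0,0,0],[0.12,0,-0.25],0]
  ]
}}

```text
t: 23.1
tool_pos: [0.4858, 0.1252, 0.2554]
tool_rot: [1.396, 0.844, -0.803]
contact_force: [0.4, 0.1, -1.4]
opening: 0.0114
```

```bash
cat >> tilt.py <<'E'
s=(abs(L[...,0]-.179)<.005)&(abs(L[...,2])<.037)&(abs(L[...,2])>.033)&(abs(L[...,1])<.016)
P=L[s]
for _ in range(3):
    m=P.mean(0);u,sv,vt=np.linalg.svd(P-m,full_matrices=False);nn=vt[2]*np.sign(vt[2][0]); P=P[abs((P-m)@nn)<.001]
print("rim normal tool",nn,m,len(P))
for zs in (-1,1):
  for y0 in (-.013,-.008,-.003,.002,.007,.012):
    Q=P[(P[:,2]*zs>0)&(abs(P[:,1]-y0)<.0025)]; print(zs,y0,len(Q),np.round(np.median(Q[:,0]),5) if len(Q) else "")
E
python3 tilt.py; python3 st.py .006
```

```text
3570
carrier normal in tool coords [ 0.99980536  0.01950203 -0.00298422] mean [ 1.80447327e-01  9.23572257e-04 -3.21838144e-05] 3203
ext y,z [[ 0.17697108 -0.01678942 -0.03737383]
 [ 0.18190229  0.01642903  0.03771037]]
stage n now [-0.48253016 -0.01399431  0.87576755] slope 0.5037727796982442 offset of S plane mm 0.063205081064173 9628 a,b 0.012005209929022216 0.03899987533435333 -0.04999837519525393 0.049996821871100626
rim normal tool [ 0.99999454  0.00171241 -0.00282499] [ 0.17962601  0.00022513 -0.00058163] 841
-1 -0.013 69 0.17942
-1 -0.008 69 0.17957
-1 -0.003 64 0.17968
-1 0.002 66 0.17947
-1 0.007 68 0.17955
-1 0.012 63 0.17938
1 -0.013 66 0.17967
1 -0.008 58 0.17958
1 -0.003 56 0.17965
1 0.002 64 0.17968
1 0.007 66 0.17973
1 0.012 69 0.17962
sign 1 turn units [-0.02  0.04 -0.  ] | 0.004
sign -1 turn units [ 15.27   0.45 -27.44] | 3.141
t 23.35 pos [0.4856 0.1251 0.2554] shift units [-0.   -0.03 -0.15] F [ 0.3  0.2 -0.3] open 0.0109 q [ 0.11 -0.21  2.15 -0.06  0.7   1.69]
carrier origin rel: height 8.5 mm; in-plane up 2.2 along y 1.0 force along n -0.4
```

Call:
{"op": "carry_out", "data": {
  "increments": [
    [[0,0.03,0],[0,-0.03,-0.17],0],
    [[0,0,0],[0.05,0,-0.12],0]
  ]
}}

```text
t: 23.55
tool_pos: [0.4868, 0.1245, 0.25]
tool_rot: [1.395, 0.846, -0.805]
contact_force: [-0.6, -0.5, -2.0]
opening: 0.0113
```

```bash
python3 -c "
from station import *
for i in range(3): get_image('wrist')"; python3 st.py -.005
```

```text
sign 1 turn units [-0.02  0.02 -0.  ] | 0.003
sign -1 turn units [ 15.24   0.46 -27.46] | 3.141
t 23.7 pos [0.4869 0.1245 0.25  ] shift units [ 0.2   0.   -0.36] F [ 0.   0.3 -0.6] open 0.0109 q [ 0.11 -0.2   2.15 -0.06  0.69  1.69]
carrier origin rel: height 3.2 mm; in-plane up 0.4 along y 0.4 force along n -0.5
```

Call:
{"op": "carry_out", "data": {
  "increments": [
    [[0,0.02,0],[0.05,0,-0.09],0],
    [[0,0,0],[0.05,0,-0.09],0]
  ]
}}

```text
t: 23.9
tool_pos: [0.4891, 0.1246, 0.2468]
tool_rot: [1.395, 0.848, -0.807]
contact_force: [-2.9, -0.6, 1.3]
opening: 0.0112
```

```bash
python3 -c "
from station import *
for i in range(3): get_image('wrist')"; python3 st.py -.005
```

```text
sign 1 turn units [-0.02  0.   -0.  ] | 0.002
sign -1 turn units [ 15.22   0.46 -27.47] | 3.141
t 24.05 pos [0.4891 0.1246 0.2467] shift units [ 0.09  0.   -0.19] F [-1.  -0.6  1.7] open 0.0113 q [ 0.11 -0.19  2.15 -0.06  0.68  1.69]
carrier origin rel: height -0.7 mm; in-plane up 0.4 along y 0.4 force along n 2.0
```

Call:
{"op": "carry_out", "data": {
  "increments": [
    [[0,0,0],[0.05,0,-0.09],0],
    [[0,0,0],[0.05,0,-0.09],0]
  ]
}}

```text
t: 24.25
tool_pos: [0.4911, 0.1247, 0.2434]
tool_rot: [1.395, 0.848, -0.807]
contact_force: [-5.1, -0.2, 3.5]
opening: 0.0112
```

```bash
for k in 1 2 3; do python3 -c "
from station import *
for i in range(2): get_image('wrist')"; python3 st.py -.005; done
```

```text
sign 1 turn units [-0.02  0.   -0.01] | 0.002
sign -1 turn units [ 15.22   0.46 -27.47] | 3.141
t 24.35 pos [0.4911 0.1247 0.2433] shift units [-0.01 -0.   -0.02] F [-4.5  0.2  3.8] open 0.0113 q [ 0.11 -0.18  2.14 -0.06  0.68  1.69]
carrier origin rel: height -4.7 mm; in-plane up 0.5 along y 0.5 force along n 5.5
sign 1 turn units [-0.02  0.   -0.01] | 0.002
sign -1 turn units [ 15.22   0.46 -27.47] | 3.141
t 24.45 pos [0.4911 0.1247 0.2435] shift units [-0.01 -0.   -0.03] F [-4.9  0.8  4.1] open 0.0111 q [ 0.11 -0.18  2.14 -0.06  0.68  1.69]
carrier origin rel: height -4.6 mm; in-plane up 0.5 along y 0.5 force along n 6.0
sign 1 turn units [-0.02  0.   -0.01] | 0.002
sign -1 turn units [ 15.22   0.46 -27.47] | 3.141
t 24.55 pos [0.4911 0.1247 0.2434] shift units [-0.01 -0.   -0.03] F [-4.6  0.   3.4] open 0.0108 q [ 0.11 -0.18  2.14 -0.06  0.68  1.69]
carrier origin rel: height -4.6 mm; in-plane up 0.5 along y 0.5 force along n 5.2
```

```bash
sed -i 's/w18/w19/' tilt.py; python3 tilt.py; python3 - <<'E'
from go import *
for n in ("side","top"):
    im,d=get_image(n); cv2.imwrite(f"pics/{n}9.png",im); W=cloud(get_calibration(n),d)
    P=W[(abs(W[...,0]-.58)<.08)&(abs(W[...,1]-.127)<.03)&(W[...,2]>.05)]; print(n,len(P))
    S=(abs(W[...,0]-.591)<.03)&(abs(W[...,1]+.049)<.09)&(abs(W[...,2]-.0805)<.005); 
    for y0 in np.arange(-.13,.03,.02):
        Q=W[S&(abs(W[...,1]-y0)<.006)]
        if len(Q)>3: print("lamp y %.3f"%y0,len(Q),"x %.4f"%np.median(Q[:,0]),"zmax %.4f"%Q[:,2].max())
im=cv2.imread("pics/side9.png"); cv2.imwrite("pics/side9c.png",cv2.resize(im[150:300,190:370],None,fx=4,fy=4,interpolation=cv2.INTER_CUBIC))
E
python3 st.py -.005
```

```text
3542
carrier normal in tool coords [ 0.9997862   0.02060885 -0.00168135] mean [ 1.80235593e-01  1.14405378e-03 -9.98021530e-05] 3213
ext y,z [[ 0.17698967 -0.01666684 -0.03734186]
 [ 0.18181479  0.01669397  0.03774068]]
stage n now [-0.3694074  -0.01162284  0.92919486] slope 0.37856795575861113 offset of S plane mm -5.168890880013043 3839 a,b 0.01200369422343866 0.03899853455771206 -0.04999798853026113 0.04999846834381118
rim normal tool [ 0.99999694  0.00190407 -0.00157672] [ 0.17943399  0.00061903 -0.00137584] 845
-1 -0.013 64 0.17933
-1 -0.008 64 0.1794
-1 -0.003 65 0.17932
-1 0.002 69 0.1793
-1 0.007 72 0.17931
-1 0.012 74 0.17935
1 -0.013 63 0.17949
1 -0.008 57 0.17958
1 -0.003 61 0.17948
1 0.002 58 0.17958
1 0.007 60 0.17955
1 0.012 73 0.17949
side 705
top 728
lamp y -0.110 16 x 0.5930 zmax 0.0842
lamp y -0.090 24 x 0.5902 zmax 0.0852
lamp y -0.070 12 x 0.5913 zmax 0.0841
lamp y -0.050 18 x 0.5914 zmax 0.0855
lamp y -0.030 20 x 0.5894 zmax 0.0853
lamp y -0.010 26 x 0.5893 zmax 0.0850
lamp y 0.010 18 x 0.5909 zmax 0.0839
sign 1 turn units [-0.02  0.   -0.  ] | 0.002
sign -1 turn units [ 15.22   0.46 -27.47] | 3.141
t 24.9 pos [0.4911 0.1246 0.2434] shift units [-0.01 -0.   -0.03] F [-4.5  1.2  3.6] open 0.0111 q [ 0.11 -0.18  2.14 -0.06  0.67  1.69]
carrier origin rel: height -4.6 mm; in-plane up 0.5 along y 0.4 force along n 5.3
```

View pics/side9c.png

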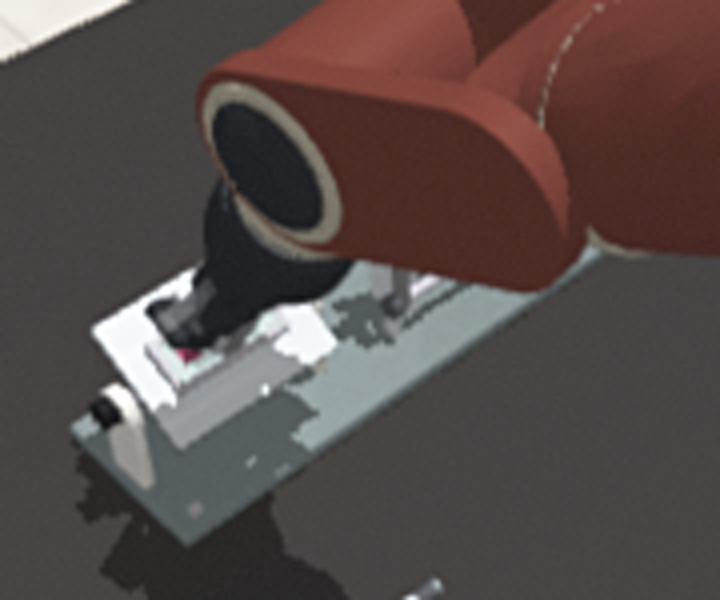

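View pics/w19.png

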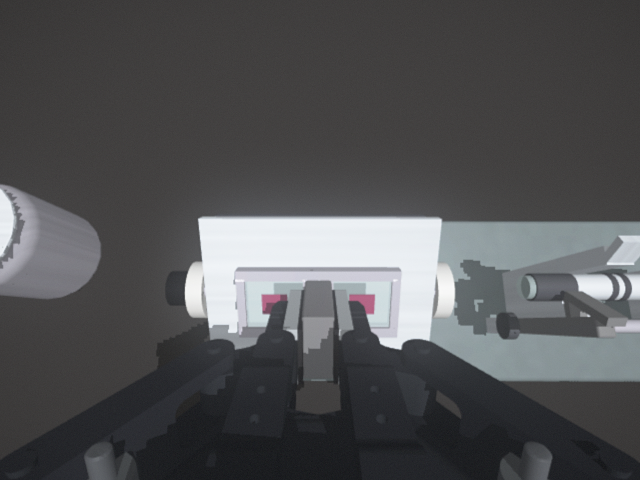

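```bash
python3 - <<'E'
from go import *
c=get_calibration('wrist'); im,d=get_image('wrist'); W=cloud(c,d)
n=np.array([-.4845,-.0135,.8747]);S=np.array([.5776,.127,.0863])
D=(W-S)@n; a=(W-S)@np.cross([-.027,1,0],n); b=(W-S)@np.array([-.027,1,0])
s=(abs(D+.005)<.005)&(a>.022)&(a<.037)&(abs(b)<.048); P=W[s]
for _ in range(4):
    m=P.mean(0);u,sv,vt=np.linalg.svd(P-m,full_matrices=False);nn=vt[2]*np.sign(vt[2][2]); P=P[abs((P-m)@nn)<.0015]
print(nn,"slope",np.arccos(nn[2]),"press mm",np.median((P-S)@n)*1000,len(P))
for a0 in (.022,.026,.03,.034): print(a0,np.median(D[s&(abs(a-a0)<.002)])*1000)
print(get_obs()["contact_force"])
E
```

```text
[-0.48324132 -0.01439759  0.8753688 ] slope 0.5045981950050357 press mm -5.957808433530945 6429
0.022 -5.942270464183756
0.026 -5.9748867117376125
0.03 -5.941951022360087
0.034 -5.960503877210966
[-3.67149158  1.19268467  3.53265301]
```

```bash
python3 -c "
from station import *
print(finish_job()); o=get_obs(); print(o['t'],o['tool_pos'],o['contact_force'],o['opening'])"
```

```text
the job is handed in; nothing more can be done
None
the job is handed in; nothing more can be done
```

I seated the pen lamp in the fork clip and let it go. The slide carrier is pressed onto the sloped stage, and I handed in while still gripping and holding it there. The robot clock read about 25 s against the 58 s limit. No verdict was reported.

**Lamp:** I took the largest of the three pens, the one in the rest. After release, the wrist depth image showed it level with its axis about 74.5 mm above the bench. It was within about 2 mm along the clip and 0.01 rad of the clip's direction, with the jaw noses over it. The jaw angle itself can't be read directly.
- **Push force:** the final push peaked at about 65 N down and 34 N sideways on the wrist. I then eased off, re-seated it with about 16 N, and released.
- **Position across the slot:** absolute readings differed by 1–2 mm between images, so I aligned the lamp to the fork in a single image. The last reading from the wrist camera put it about 1.4 mm off my earlier slot estimate. The top camera put the lamp's height about 4 mm higher, but on only a few noisy points, and I trusted the closer wrist view.

**Carrier:** it is about 0.5 mm off centre by the arm's own position readings. Its rim sits within 0.002 rad of the gripper, which was 0.002 rad from the stage normal. A fit that also included the glass panes gave 0.02 rad.

**Press depth and slope:** the plate is pressed in about 4.6 mm by arm position and 6.0 mm by depth image. The force along the stage normal is about 5.5 N, close to the 6 N expected at halfway. The stage slope is about 0.505 rad, the same as before pressing to within measurement noise.

The arm did not knock any of the bystanders that I saw, but I did not re-measure their positions at the end.

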